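# Hold the spring-return shutter of an exposure unit half open on a loaded vial

### The job

Take the tall screw-cap vial from the rack, set it upright all the way down in the well of the light-exposure unit and let go of it; keep the shutter closed until the vial is in. Then slide the shutter by its upright tab against its return spring to half travel, where the clear opening in the blade lies over the light port (at full travel the amber pane would be there), and hold it: it springs shut if let go, so finish with the robot still holding the tab at half travel. Leave the short vials and everything else on the bench where they are.

Things in the scene. Friction and masses are not known exactly. Their poses are not given: they have to be found in the camera images.
- unit: Light-exposure unit, fixed: off-white housing 110 (x) x 230 (y) x 46 (z) mm, origin on the bench under its centre. On its top two rails (top z = 53, x = +-20 mm) run along its y with the steel shutter blade between them, a dark well block 56 x 32 mm (top z = 85 mm) stands astride them at y = +62 mm, and a 14 mm thick spring barrel (top z = 61) lies at x = +37, y = -30 to +28 mm.
- well (a point): Middle of the floor of the vial well. The well is a round upright blind hole, 18.5 mm across and 27 mm deep, open at the top of the well block at z = 85 mm; its floor is at z = 58 mm above the bench. Axes as those of the unit.
- shutter (a joint): Shutter blade's travel along the unit's own +y, from the tab's end towards the well: 0 shut (rest), 0.040 m full. At 0.020 m (half) the blade's clear opening, 16 mm long, is centred over the 8 mm light port under the well; at 0.040 m an amber pane is there. The return spring pushes back with 3 N shut, 8 N at half, 13 N at full travel; friction 0.5 N. Let go, it shuts.
- tab: Upright black finger tab on the blade, 24 (x) x 14 (y) x 50 (z) mm, axes as the unit's; origin at the centre of its foot, 50 mm above the bench (top 100 mm). Shut, it stands at x = 0, y = -85 mm of the unit, and moves with the shutter. A cross arm at its foot runs out on its +x side to x = +44 mm, top 9.5 mm above the foot.
- half_mark (a point): The middle and longest of three dark index lines across the unit's housing top, on its -x side, 46 mm above the bench: the pointer at the tab's foot, level with the middle of the tab, stands at this line at half travel. The lines, 20 mm apart along the unit's y, mark shut (y = -85 mm of the unit), half (-65) and full travel (-45); origin at x = -40 mm.
- rack: Mid-grey vial rack, fixed, 66 (x) x 160 (y) x 36 (z) mm, origin on the bench under its centre. Two rows (x = -15 and +15 mm) of five square holes, 17.5 mm wide, 30 mm apart along y, 28 mm deep (hole floor 8 mm above the bench). The three vials stand in holes y = -60, 0, +60 mm of the row x = +15 mm, in any order.
- vial_tall: The vial to load: 75 mm tall, round body 16 mm across with a tapered foot (9 mm across at the bottom, full width from 8 mm up), ribbed screw cap 19 mm across on its top 14 mm; 13 to 25 g. Origin: centre of its underside; z up along the vial. It stands in a hole of the rack.
- vial_short_a: A short vial of the same kind, 48 mm tall, standing in the rack; leave it there. Origin: centre of its underside.
- vial_short_b: Another short vial, 48 mm tall, standing in the rack; leave it there. Origin: centre of its underside.
- pipette_a: Grey pipette lying on the bench, 250 mm long along its x, about 30 mm high; leave alone. Origin: under its middle.
- pipette_b: Second grey pipette lying on the bench, same size; leave alone. Origin: under its middle.
- tip_box: Open tip rack, 84 x 122 x 48 mm, dark base with an orange tray; leave alone. Origin: centre of its underside.
- deepwell: Off-white 96-well block, 85 x 127 x 42 mm; leave alone. Origin: centre of its underside.
- pen: Marker pen lying along its x, 130 x 13 mm; leave alone. Origin: under its middle.
Not all that is in view belongs to the job. What is shaped like the vial_tall but purple is not meant.

How it is judged (in metres and radians):
On the way:
1. the tall vial stands fully down in the well, let go, with the shutter still shut (horizontal distance between vial_tall and well below 0.004 m and z of vial_tall in the frame of well below 0.005 m and angle between vial_tall's own z axis and vertical below 0.15 rad and value of joint shutter below 0.004 m and contact force between the fingers and vial_tall below 0.1 N), for 0.2 s.
At the end, for the whole second after the job is handed in: The tall vial stands released and upright on the well floor (4 mm sideways, 5 mm in height); the fingers press on the tab with over 3 N and hold the shutter still at 20 mm within 4 mm; the short vials are within 20 mm, the other things within 30 mm of where they were (horizontal distance between vial_tall and well below 0.004 m and z of vial_tall in the frame of well below 0.005 m and angle between vial_tall's own z axis and vertical below 0.15 rad and value of joint shutter between 0.016 and 0.024 m and velocity of joint shutter between -0.01 and 0.01 m/s and contact force between the fingers and tab above 3 N and distance of each of vial_short_a, vial_short_b from where it was at the start of the episode below 0.02 m and distance of each of pipette_a, pipette_b, tip_box, deepwell, pen from where it was at the start of the episode below 0.03 m); the arm keeps its last pose, push and grip.
It fails at once if the shutter is opened (more than 6 mm) while the tall vial is not in the well (value of joint shutter above 0.006 m and (horizontal distance between vial_tall and well above 0.008 m or z of vial_tall in the frame of well above 0.012 m)).
It fails at once if a short vial or another bystander is disturbed (distance of any of vial_short_a, vial_short_b from where it was at the start of the episode above 0.02 m or distance of any of pipette_a, pipette_b, tip_box, deepwell, pen from where it was at the start of the episode above 0.03 m).
It also fails if it takes over 58 s, if anything falls off the work surface, if the arm or the gripper's body presses on something with over 40 N, if the wrist force passes 120 N, or if a joint passes its speed limit or range.

### The arm

A 6-joint arm with a two-finger parallel gripper is mounted at the origin on the work surface. World frame = base frame: x ahead of the robot, y to its left, z up, the work surface at z = 0. Lengths are in m, angles in degrees, forces in N, time in s.
With the tool pointing down it reaches from about 0.35 to 0.875 m from the base axis. Payload 4.2 kg.
Tool frame: the origin (TCP) lies at the very end of the fingers, on their centre line; the grasp point (between the pads) lies behind it (r.grip_point_offset is the z of the grasp point in the tool frame, in m); z points along the fingers, y is the direction in which the jaws open and shut (so a half turn about z gives the same grasp; the last joint's range is limited). The gripper opens to 87 mm and grips with 3 to 60 N. Pads are 19 mm wide; open, the fingers measure 117 mm over their backs; the gripper's body (75 mm by 190 mm) begins 51 mm behind the grasp point.
Start: joints at [-51.99, 22.042, 0.453, 0, -68.411, -14.817], TCP at [0.246, -0.574, 0.223] pointing down, gripper open.
Joint ranges: [-179.83, 179.83], [-69.29, 118.12], [-61.27, 80.66], [-181.25, 117.63], [-171.15, -9.14], [-177.46, 177.46]. Speed limits (degrees/s): [159.86, 159.86, 180, 180, 180, 180].

### API

Orientations are given as a 3x3 rotation matrix whose columns are the frame's x, y, z axes.
In Python, from station import r, capture, workorder gives the robot as it stands. The module is installed in compiled form; this text tells all that it offers.
- The arm moves only by the shell command python3 -m crank 'ROWS'. ROWS is JSON, a list of rows, each an object with "delta_rot": the turn, a rotation vector about the tool's x, y, z in rad, a list of three; "linear": the shift along the tool's x, y, z in m, a list of three; "gripper": the opening in per cent of the stroke, from 0 (shut) to 100 (fully open). A call has 1 to 10 rows; each row shifts and turns the commanded pose from where the row before left it, along the tool's axes as they then stand; what a row does not reach is not made up. A row lasts 1/8 s, in which the tool goes at most 62.5 mm and 10.7 degrees, less where a joint would pass 70% of its speed; a pose out of reach is approached as far as the arm can. A call is refused whole if a number of a shift passes 0.0625 or a number of a turn 0.188, either way. A call with a gripper value outside its range is refused whole. The fingers move at their own pace and stop on an object; the grip force is fixed at half the most. Time passes only in rows, so rows that do not move let the fingers close. It gives the time, the measured TCP pose, the force and the opening at its end, in the units of the state.
- r.sense(): the state, without advancing time (a new reading comes with each control period).
- capture(name): name is "side" or "top" or "wrist"; returns a dict with "img" (384x512x3 uint8, blue, green, red), "fx", "fy", "cx", "cy" (pixels), "world_from_camera" (4x4, takes a point from camera to world coordinates). Camera axes: x right, y down, z forward; pixel columns grow to the right and rows downward; lengths in m; the calibration is good to about 2 mm. The wrist camera is an equidistant fisheye: a pixel r from the principal point sees the ray r / f radians off the axis. A picture is of the moment at which its call begins. There is no depth.
- workorder.finish_job(): hands the job in, once; it reports no verdict.
The state is a dict: "time_s": time; "joints": joint angles; "joint_velocities": joint speeds; "effort": joint torques, N m; "tcp_pos": TCP position; "ee_rot": TCP orientation; "wrist_force": force on the tool from outside, world axes, zero at the start; "moment": the same for the moment, N m; "gripper_width": opening from 0.0 (shut) to 1.0 (fully open).
Only numpy, scipy, OpenCV 4.12 (cv2) and the standard library are available. Lean on these libraries where they do the work, as an engineer would, in place of code of your own. Each camera call takes 0.05 s, during which the arm holds its last target.

## Working session

There is one attempt and no reset: what is moved stays moved. The work goes in short steps, Python scripts to look and compute and a shell command to move; the robot and the scene stay as the last step left them, time stands still between calls to the robot, and variables do not carry over. Pictures are saved under pics/ and viewed, and the job is handed in when it is done.

```bash
mkdir -p pics
python3 - <<'E'
from station import r,capture
import cv2,numpy as np,pickle
s=r.sense();print(s['time_s'],s['tcp_pos'],np.round(s['ee_rot'],3),s['gripper_width'],r.grip_point_offset)
for n in ['side','top','wrist']:
    c=capture(n);pickle.dump(c,open(f'pics/{n}0.pkl','wb'))
    cv2.imwrite(f'pics/{n}0.png',cv2.resize(c['img'],(800,600),interpolation=cv2.INTER_CUBIC))
    print(n,c['fx'],c['fy'],c['cx'],c['cy'],np.round(c['world_from_camera'],3).tolist())
E
```

```text
0.0 [ 0.24590574 -0.57393002  0.22142887] [[-0.919 -0.394 -0.001]
 [-0.394  0.919  0.002]
 [ 0.     0.002 -1.   ]] 1.000010457524507 -0.0187
side 410.64008426329485 410.64008426329485 263.67360838499076 190.92210167490882 [[0.992, -0.046, 0.118, 0.494], [-0.124, -0.528, 0.84, -0.939], [0.023, -0.848, -0.529, 0.663], [0.0, 0.0, 0.0, 1.0]]
top 491.91121615772505 491.91121615772505 254.46903606944016 184.92615632461613 [[-0.023, -0.988, 0.156, 0.432], [-1.0, 0.02, -0.02, 0.007], [0.017, -0.156, -0.988, 1.487], [0.0, 0.0, 0.0, 1.0]]
wrist 297.3186396354542 297.3186396354542 253.12233988072572 189.30821225308523 [[-0.393, 0.879, 0.271, 0.17], [0.919, 0.375, 0.118, -0.606], [0.002, 0.295, -0.955, 0.385], [0.0, 0.0, 0.0, 1.0]]
```

View pics/side0.png

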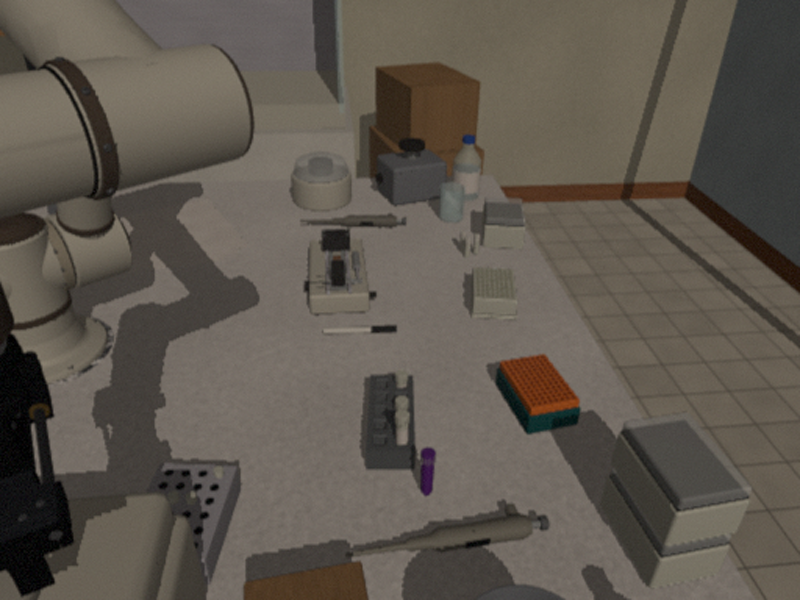

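View pics/top0.png

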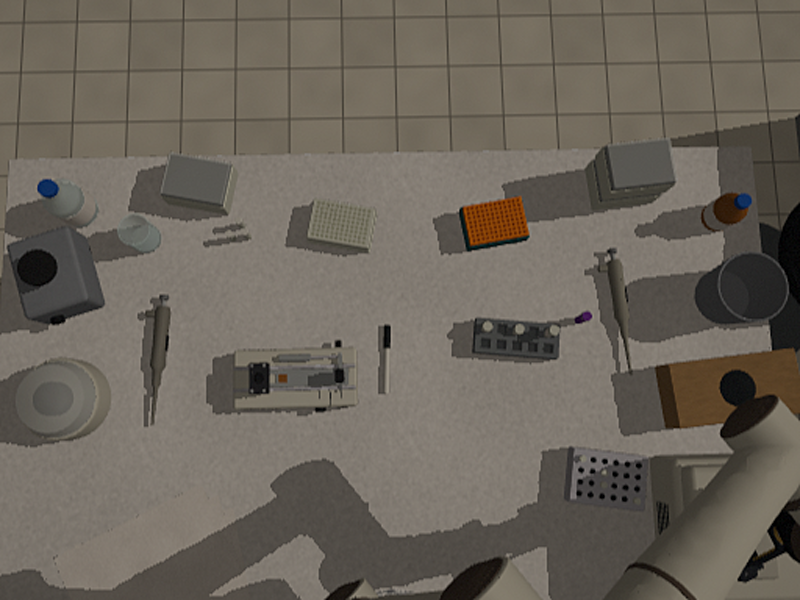

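View pics/wrist0.png

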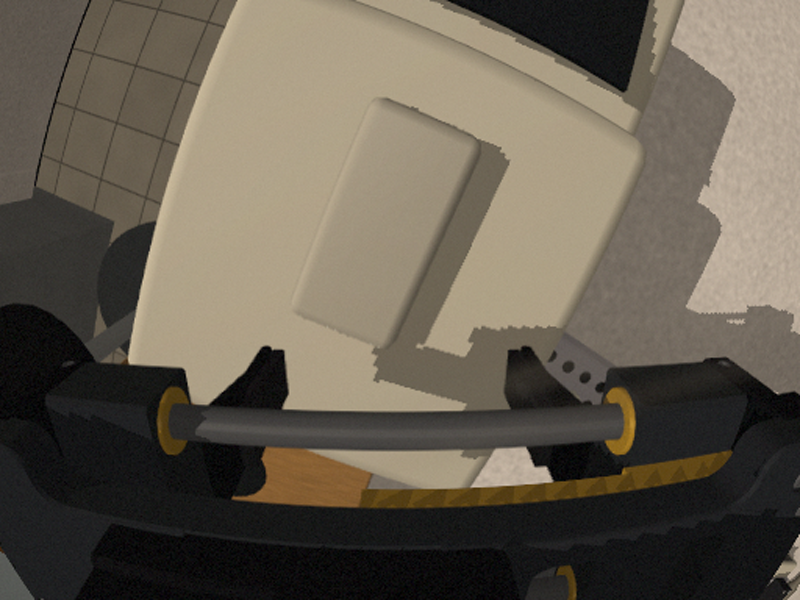

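The top view shows the unit at about (295,378) with its dark well block on the left (258,378) and its tab on the right (338,375). The rack is at about (515,340), with three vials in its upper row at (488,326), (520,328) and (553,328). The purple decoy lies at (583,317). Next I enlarge the rack and the unit in both views.

Run:
```python
import pickle,cv2,numpy as np
T=pickle.load(open('pics/top0.pkl','rb'))['img'];S=pickle.load(open('pics/side0.pkl','rb'))['img']
def crop(I,u0,v0,w,h,k): return cv2.resize(cv2.convertScaleAbs(I[v0:v0+h,u0:u0+w],alpha=1.6),(w*k,h*k),interpolation=cv2.INTER_NEAREST)
cv2.imwrite('pics/tr.png',crop(T,295,195,90,45,8))
cv2.imwrite('pics/tu.png',crop(T,145,215,95,55,8))
a=crop(S,225,232,70,90,6);b=crop(S,190,140,60,65,6);b=cv2.copyMakeBorder(b,0,a.shape[0]-b.shape[0],0,0,0)
cv2.imwrite('pics/s.png',np.hstack([a,b]))
```

```text
(no output)
```

View pics/tr.png

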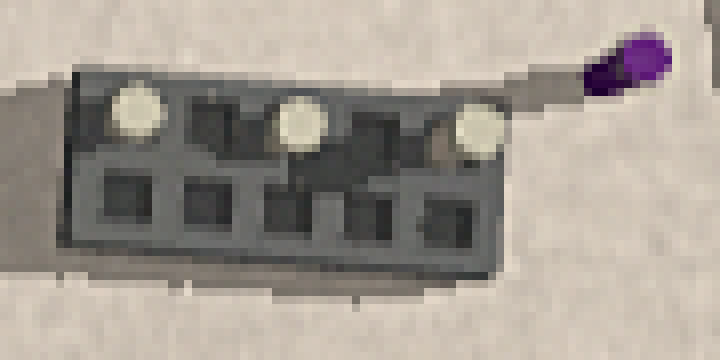

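View pics/tu.png

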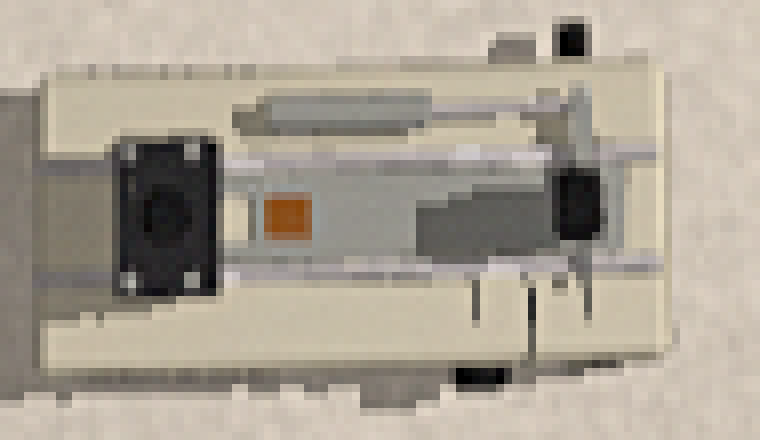

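View pics/s.png

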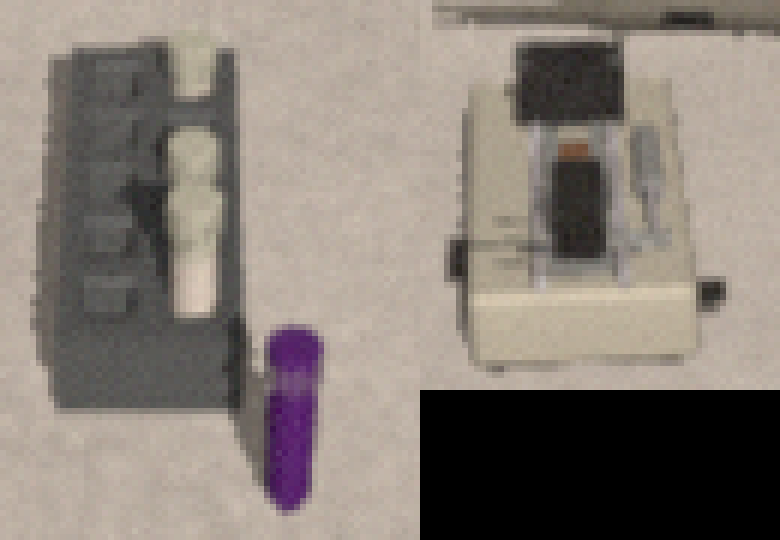

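The candidates, as full-image pixels in the top view, are white caps at (312,209), (332,210) and (355,211), plus the purple vial at (375,203). In the enlarged side crop, only the white vial nearest the camera (top 355,211; side about 257,273) shows a long body below its cap. That makes it the tall one; the purple vial is the decoy. Now I measure.

```bash
cat > h.py <<'E'
import pickle,cv2,numpy as np
def ray(c,u,v,fish=False):
    W=np.array(c['world_from_camera']);x=(u-c['cx'])/c['fx'];y=(v-c['cy'])/c['fy']
    if fish:
        t=np.hypot(x,y);d=np.array([x/t*np.sin(t),y/t*np.sin(t),np.cos(t)]) if t>0 else np.array([0,0,1.])
    else: d=np.array([x,y,1.])
    d=W[:3,:3]@d;return W[:3,3],d/np.linalg.norm(d)
def plane(c,u,v,z,fish=False):
    o,d=ray(c,u,v,fish);return o+d*(z-o[2])/d[2]
def tri(rs):
    A=0;b=0
    for o,d in rs:
        P=np.eye(3)-np.outer(d,d);A=A+P;b=b+P@o
    p=np.linalg.solve(A,b);return p,[np.linalg.norm((np.eye(3)-np.outer(d,d))@(p-o)) for o,d in rs]
def blobs(m,amin=3):
    n,l,s,c=cv2.connectedComponentsWithStats(m.astype(np.uint8))
    return [(s[i].tolist(),np.round(c[i],2).tolist()) for i in range(1,n) if s[i][4]>=amin]
E
python3 - <<'E'
from h import *
T=pickle.load(open('pics/top0.pkl','rb'));I=T['img'].astype(int)
sub=I[200:225,300:362];print('caps');
for s,c in blobs(sub.min(2)>95,8):
    u,v=c[0]+300,c[1]+200;print(s,u,v,'z.083',plane(T,u,v,.083)[:2].round(4),'z.056',plane(T,u,v,.056)[:2].round(4))
# crop edges by hand
def cr(p,o): return o[0]+p[0]/8-.5,o[1]+p[1]/8-.5
for n,p,z,o in [('rackTL',(75,72),.036,(295,195)),('rackTR',(507,98),.036,(295,195)),('rackBR',(497,278),.036,(295,195)),('rackBL',(65,243),.036,(295,195)),
 ('blkTL',(116,140),.085,(145,215)),('blkTR',(222,140),.085,(145,215)),('blkBR',(217,296),.085,(145,215)),('blkBL',(116,292),.085,(145,215)),
 ('tab',(579,205),.1,(145,215)),('half',(532,318),.046,(145,215)),('hTL',(40,75),.046,(145,215)),('hTR',(664,66),.046,(145,215)),('hBR',(668,354),.046,(145,215)),('hBL',(42,368),.046,(145,215)),('well',(166,214),.085,(145,215))]:
    print(n,plane(T,*cr(p,o),z)[:2].round(4))
E
```

```text
caps
[0, 0, 62, 7, 301] 333.07 202.05 z.083 [ 0.5984 -0.2474] z.056 [ 0.6016 -0.2523]
[9, 6, 6, 6, 27] 311.7 208.22 z.083 [ 0.5819 -0.1849] z.056 [ 0.5848 -0.1886]
[30, 7, 6, 6, 27] 332.11 209.89 z.083 [ 0.5758 -0.2435] z.056 [ 0.5786 -0.2483]
[52, 8, 10, 17, 88] 357.95 214.95 z.083 [ 0.5596 -0.3172] z.056 [ 0.5621 -0.3234]
rackTL [ 0.6015 -0.1686]
rackTR [ 0.5884 -0.3292]
rackBR [ 0.5217 -0.3218]
rackBL [ 0.5381 -0.1625]
blkTL [0.5233 0.2515]
blkTR [0.5224 0.2141]
blkBR [0.4677 0.2157]
blkBL [0.4699 0.2511]
tab [0.496  0.0872]
half [0.4582 0.1078]
hTL [0.5501 0.2861]
hTR [0.5484 0.0587]
hBR [0.4442 0.0588]
hBL [0.4444 0.2843]
well [0.4968 0.2337]
```

```bash
python3 -m crank '[{"delta_rot":[0,0,-0.1666],"linear":[0,0,-0.005],"gripper":100},{"delta_rot":[0,0,-0.1666],"linear":[0,0,-0.005],"gripper":100},{"delta_rot":[0,0,-0.1666],"linear":[0,0,0],"gripper":100},{"delta_rot":[0,0,-0.1666],"linear":[0,0,0],"gripper":100},{"delta_rot":[0,0,-0.1666],"linear":[0,0,0],"gripper":100},{"delta_rot":[0,0,-0.1666],"linear":[0,0,0],"gripper":100},{"delta_rot":[0,0,-0.1666],"linear":[0,0,0],"gripper":100}]'
python3 - <<'E'
from h import *
from station import r
T=pickle.load(open('pics/top0.pkl','rb'))
s=r.sense();print(s['time_s'],s['tcp_pos'].round(4),s['ee_rot'].round(3),np.round(s['joints'],1))
print(plane(T,354.5,210.9,.083).round(4),'purple',plane(T,375.2,202,.075))
E
```

```text
time_s: 1.02
tcp_pos: [0.2461, -0.5742, 0.232]
ee_rot: [[0.006, -1.0, -0.0], [-1.0, -0.006, 0.001], [-0.001, 0.0, -1.0]]
wrist_force: [0.2, -0.8, 0.3]
gripper_width: 0.998
1.025 [ 0.2461 -0.5742  0.232 ] [[ 0.006 -1.    -0.   ]
 [-1.    -0.006  0.001]
 [-0.001  0.    -1.   ]] [-52.   21.7   1.3  -0.  -69.7  52.3]
[ 0.5715 -0.3079  0.083 ] purple [ 0.59692022 -0.37140752  0.075     ]
```

```bash
python3 -m crank '[{"delta_rot":[0,0,0],"linear":[-0.0333,-0.0407,0],"gripper":100},{"delta_rot":[0,0,0],"linear":[-0.0333,-0.0407,0],"gripper":100},{"delta_rot":[0,0,0],"linear":[-0.0333,-0.0407,0],"gripper":100},{"delta_rot":[0,0,0],"linear":[-0.0333,-0.0407,0],"gripper":100},{"delta_rot":[0,0,0],"linear":[-0.0333,-0.0407,0],"gripper":100},{"delta_rot":[0,0,0],"linear":[-0.0333,-0.0407,0],"gripper":100},{"delta_rot":[0,0,0],"linear":[-0.0333,-0.0407,0],"gripper":100},{"delta_rot":[0,0,0],"linear":[-0.0333,-0.0407,0],"gripper":100},{"delta_rot":[0,0,0],"linear":[0,0,0.04],"gripper":100},{"delta_rot":[0,0,0],"linear":[0,0,0],"gripper":100}]'
cat > look.py <<'E'
import sys
from h import *
from station import r,capture
n,out=sys.argv[1],sys.argv[2]
c=capture(n);pickle.dump(c,open(f'pics/{out}.pkl','wb'))
I=cv2.convertScaleAbs(c['img'],alpha=1.5)
if len(sys.argv)>3:
    u,v,w,h=map(int,sys.argv[3:7]);I=I[v:v+h,u:u+w];k=min(800/w,600/h)
    I=cv2.resize(I,None,fx=k,fy=k,interpolation=cv2.INTER_CUBIC)
else: I=cv2.resize(I,(800,600),interpolation=cv2.INTER_CUBIC)
cv2.imwrite(f'pics/{out}.png',I)
s=r.sense();print(round(s['time_s'],2),s['tcp_pos'].round(4),'F',s['wrist_force'].round(1),'g',round(s['gripper_width'],3),'z',s['ee_rot'][:,2].round(3),'y',s['ee_rot'][:,1].round(3))
E
python3 look.py wrist w1
```

```text
time_s: 2.28
tcp_pos: [0.5698, -0.3065, 0.1885]
ee_rot: [[0.001, -1.0, -0.008], [-1.0, -0.001, 0.003], [-0.003, 0.008, -1.0]]
wrist_force: [-0.7, -0.6, -0.8]
gripper_width: 1.001
2.33 [ 0.5708 -0.3078  0.1912] F [-0.  -0.6  0.8] g 1.002 z [-0.004  0.001 -1.   ] y [-1.    -0.     0.004]
```

View pics/w1.png

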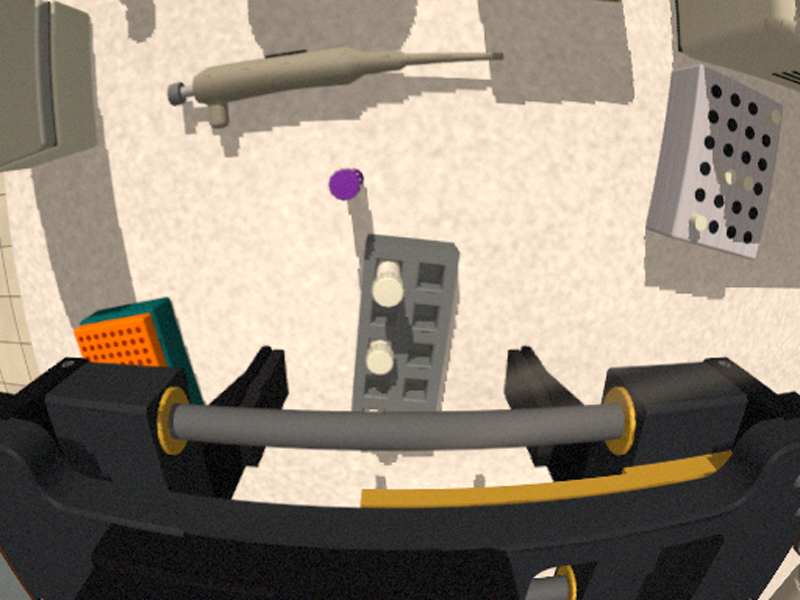

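The wrist view shows the tall vial at (387,285), with its body visible beneath the cap. It has a short neighbour at (379,357) and the purple decoy at (345,184). Now I cast the cap ray.

Run:
```python
from h import *
c=pickle.load(open('pics/w1.pkl','rb'));I=c['img'].astype(int)
k=.64
crop=c['img'][165:240,220:290];cv2.imwrite('pics/w1c.png',cv2.resize(cv2.convertScaleAbs(crop,alpha=1.3),(560,600),interpolation=cv2.INTER_NEAREST))
for u,v in [(387*k,287*k)]:
    print(plane(c,u,v,.083,True).round(4),plane(c,u,v,.036,True).round(4))
print('short',plane(c,379*k,358*k,.056,True).round(4))
print(np.array(c['world_from_camera']).round(3).tolist())
```

```text
[ 0.5729 -0.3091  0.083 ] [ 0.5733 -0.2954  0.036 ]
short [ 0.579  -0.2494  0.056 ]
[[-1.0, 0.002, -0.009, 0.57], [-0.0, 0.954, 0.299, -0.388], [0.009, 0.299, -0.954, 0.352], [0.0, 0.0, 0.0, 1.0]]
```

View pics/w1c.png

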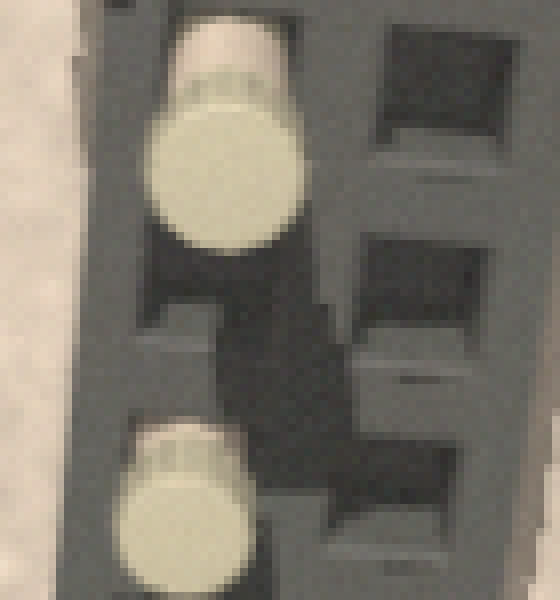

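```bash
python3 -m crank '[{"delta_rot":[0,0,0],"linear":[-0.001,-0.0015,0.04],"gripper":60},{"delta_rot":[0,0,0],"linear":[0,0,0.04],"gripper":60},{"delta_rot":[0,0,0],"linear":[0,0,0.035],"gripper":60},{"delta_rot":[0,0,0],"linear":[0,0,0.023],"gripper":60},{"delta_rot":[0,0,0],"linear":[0,0,0],"gripper":60},{"delta_rot":[0,0,0],"linear":[0,0,0],"gripper":60}]'; python3 look.py wrist w2 160 150 200 150;python3 look.py side s2 180 200 160 120
```

```text
time_s: 3.08
tcp_pos: [0.5744, -0.3081, 0.0568]
ee_rot: [[0.0, -1.0, 0.003], [-1.0, -0.0, -0.002], [0.002, -0.003, -1.0]]
wrist_force: [0.0, 0.3, -0.0]
gripper_width: 0.606
3.12 [ 0.5745 -0.3079  0.057 ] F [-0.  -0.7 -0.6] g 0.603 z [ 0.004 -0.002 -1.   ] y [-1.    -0.    -0.004]
3.17 [ 0.5744 -0.3077  0.0568] F [ 0.1 -0.4 -0.2] g 0.6 z [ 0.004 -0.001 -1.   ] y [-1.    -0.    -0.004]
```

View pics/w2.png

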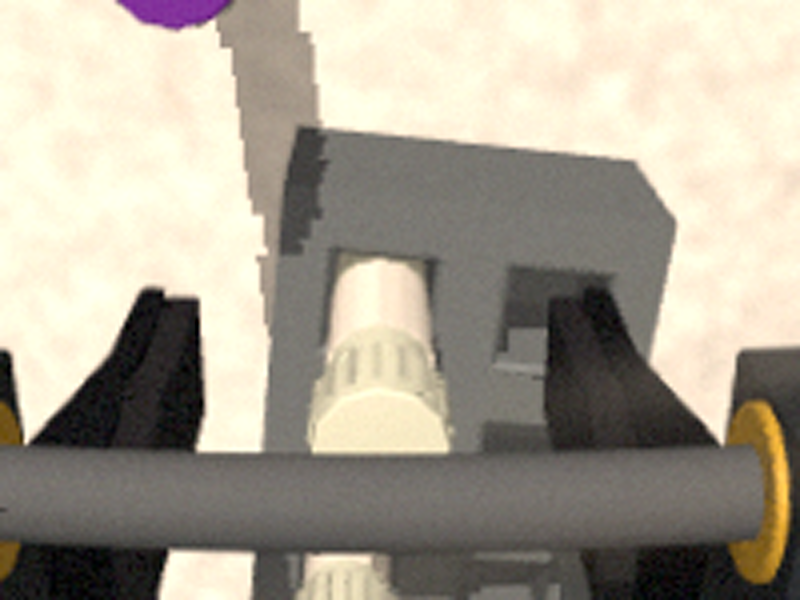

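View pics/s2.png

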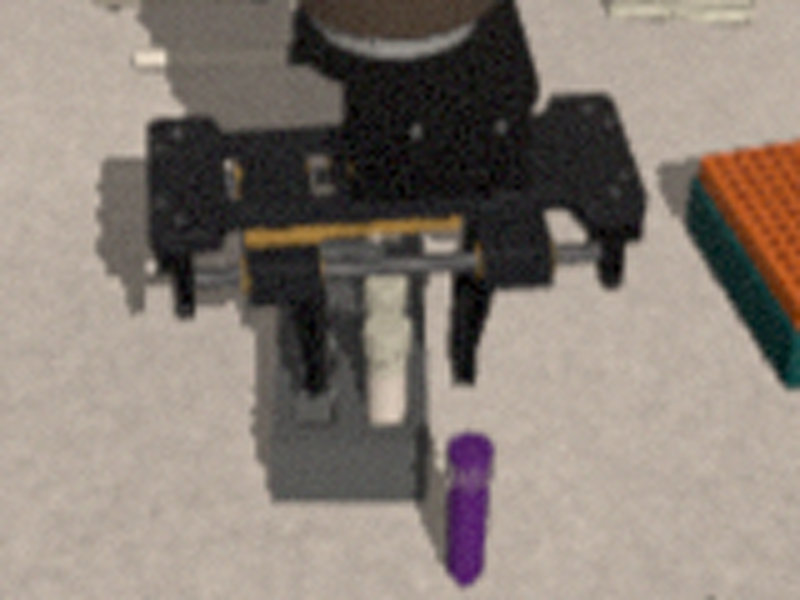

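```bash
python3 -m crank '[{"delta_rot":[0,0,0],"linear":[-0.001,0.0015,0.003],"gripper":60},{"delta_rot":[0,0,0],"linear":[0,0,0],"gripper":0},{"delta_rot":[0,0,0],"linear":[0,0,0],"gripper":0},{"delta_rot":[0,0,0],"linear":[0,0,0],"gripper":0},{"delta_rot":[0,0,0],"linear":[0,0,0],"gripper":0},{"delta_rot":[0,0,0],"linear":[0,0,0],"gripper":0}]'; python3 look.py wrist w3 160 150 200 150
```

```text
time_s: 3.92
tcp_pos: [0.5718, -0.306, 0.0515]
ee_rot: [[0.0, -1.0, 0.0], [-1.0, -0.0, -0.0], [0.0, -0.0, -1.0]]
wrist_force: [0.8, 0.2, -0.6]
gripper_width: 0.191
3.98 [ 0.5718 -0.306   0.0515] F [-0.4 -0.2 -0.3] g 0.188 z [ 0. -0. -1.] y [-1. -0. -0.]
```

View pics/w3.png

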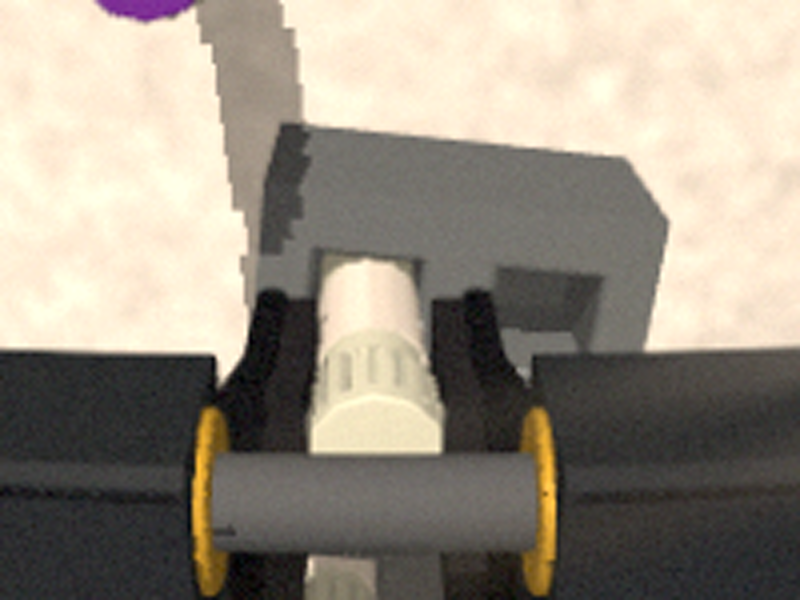

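```bash
python3 -m crank '[{"delta_rot":[0,0,0],"linear":[0,0,0],"gripper":0},{"delta_rot":[0,0,0],"linear":[0,0,0],"gripper":0},{"delta_rot":[0,0,0],"linear":[0,0,-0.02],"gripper":0},{"delta_rot":[0,0,0],"linear":[0,0,-0.03],"gripper":0},{"delta_rot":[0,0,0],"linear":[0,0,-0.04],"gripper":0},{"delta_rot":[0,0,0],"linear":[0,0,-0.04],"gripper":0},{"delta_rot":[0,0,0],"linear":[0,0,0],"gripper":0},{"delta_rot":[0,0,0],"linear":[0,0,0],"gripper":0}]'; python3 look.py wrist w4 160 150 200 150;python3 look.py side s4 180 150 200 150
```

```text
time_s: 4.97
tcp_pos: [0.5711, -0.3057, 0.181]
ee_rot: [[-0.0, -1.0, -0.001], [-1.0, 0.0, 0.001], [-0.001, 0.001, -1.0]]
wrist_force: [0.3, -0.4, -0.8]
gripper_width: 0.192
5.03 [ 0.5709 -0.3056  0.1802] F [-0.7 -0.8 -0.4] g 0.188 z [-0.002  0.001 -1.   ] y [-1.     0.     0.002]
5.08 [ 0.5708 -0.3057  0.1799] F [-0.6  0.6  0.3] g 0.196 z [-0.003  0.001 -1.   ] y [-1.    -0.     0.003]
```

View pics/w4.png

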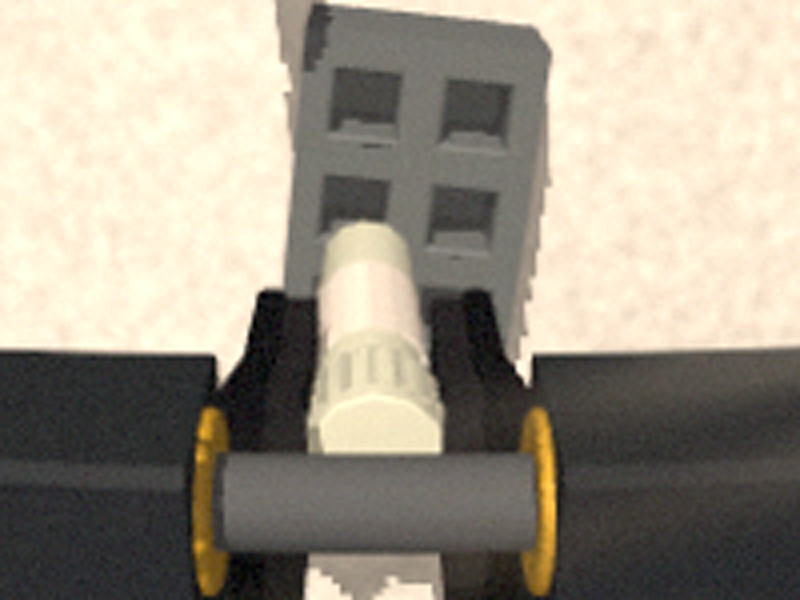

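View pics/s4.png

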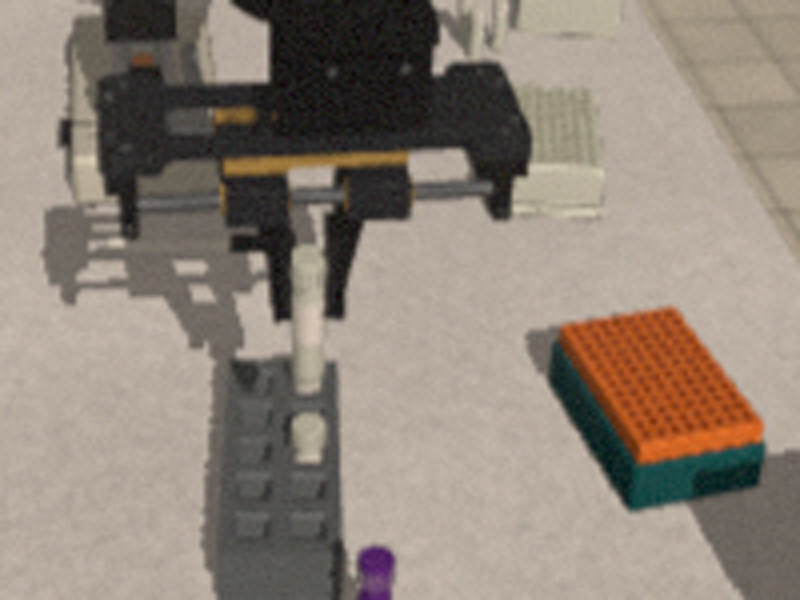

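```bash
python3 -m crank '[{"delta_rot":[0,0,0],"linear":[-0.06,0.0075,-0.005],"gripper":0},{"delta_rot":[0,0,0],"linear":[-0.06,0.0075,-0.005],"gripper":0},{"delta_rot":[0,0,0],"linear":[-0.06,0.0075,0],"gripper":0},{"delta_rot":[0,0,0],"linear":[-0.06,0.0075,0],"gripper":0},{"delta_rot":[0,0,0],"linear":[-0.06,0.0075,0],"gripper":0},{"delta_rot":[0,0,0],"linear":[-0.06,0.0075,0],"gripper":0},{"delta_rot":[0,0,0],"linear":[-0.06,0.0075,0],"gripper":0},{"delta_rot":[0,0,0],"linear":[-0.06,0.0075,0],"gripper":0},{"delta_rot":[0,0,0],"linear":[-0.06,0.0075,0],"gripper":0},{"delta_rot":[0,0,0],"linear":[-0.06,0.0075,0],"gripper":0}]'; python3 -m crank '[{"delta_rot":[0,0,0],"linear":[0,0,0],"gripper":0},{"delta_rot":[0,0,0],"linear":[0,0,0],"gripper":0},{"delta_rot":[0,0,0],"linear":[0,0,0],"gripper":0}]';python3 look.py wrist w5;python3 look.py side s5 160 80 160 120
```

```text
time_s: 6.32
tcp_pos: [0.4956, 0.2956, 0.1904]
ee_rot: [[0.0, -1.0, -0.001], [-1.0, -0.0, -0.002], [0.002, 0.001, -1.0]]
wrist_force: [1.2, -0.6, -0.6]
gripper_width: 0.195
time_s: 6.7
tcp_pos: [0.4966, 0.2927, 0.1911]
ee_rot: [[-0.001, -1.0, -0.001], [-1.0, 0.001, -0.001], [0.001, 0.001, -1.0]]
wrist_force: [0.1, 0.3, -1.1]
gripper_width: 0.188
6.75 [0.4967 0.2927 0.1914] F [-0.3 -0.7  0.2] g 0.191 z [-0.001 -0.001 -1.   ] y [-1.     0.002  0.001]
6.8 [0.4968 0.2927 0.1915] F [ 0.3 -0.3 -0.6] g 0.195 z [-0. -0. -1.] y [-1.     0.002  0.   ]
```

View pics/w5.png

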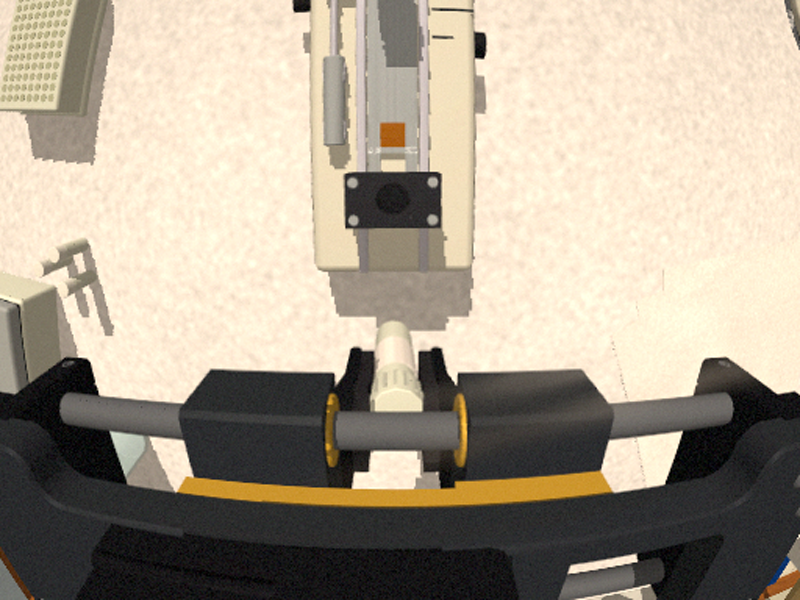

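View pics/s5.png

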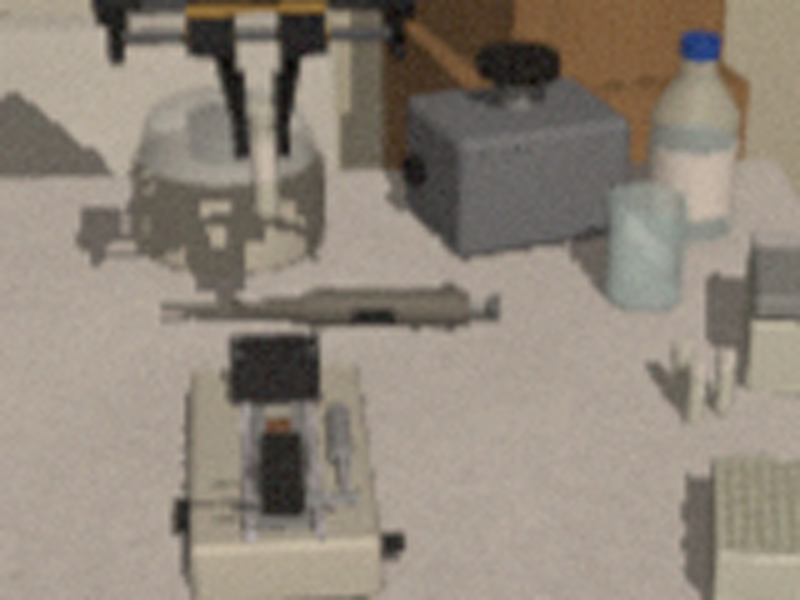

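The wrist view shows the block top centred at (393,200), with the bore there too. The amber pane at (393,134) is clear of the well, so the shutter is shut. The held vial's foot end is at about (394,322).

Run:
```python
from h import *
c=pickle.load(open('pics/w5.pkl','rb'));k=.64
I=c['img'].astype(int)
# block dark mask
m=(I.max(2)<70)[100:155,210:295];
for s,ce in blobs(m,200): print('dark',s,ce[0]+210,ce[1]+100, plane(c,ce[0]+210,ce[1]+100,.085,True).round(4))
for n,p,z in [('TL',(345,172),.085),('TR',(441,172),.085),('BR',(441,228),.085),('BL',(345,228),.085),('ctr',(393,200),.085),('amb',(393,134),.051),('bar',(335,100),.061)]:
    print(n,plane(c,p[0]*k,p[1]*k,z,True).round(4))
C=c['img'][195:275,210:295];cv2.imwrite('pics/w5c.png',cv2.resize(cv2.convertScaleAbs(C,alpha=1.3),None,fx=7,fy=7,interpolation=cv2.INTER_NEAREST))
```

```text
dark [11, 10, 61, 37, 2040] 251.03 127.55 [0.4971 0.2369 0.085 ]
TL [0.5243 0.2207 0.085 ]
TR [0.469  0.2208 0.085 ]
BR [0.4685 0.2537 0.085 ]
BL [0.5249 0.2536 0.085 ]
ctr [0.4967 0.2373 0.085 ]
amb [0.4967 0.1973 0.051 ]
bar [0.5327 0.1753 0.061 ]
```

View pics/w5c.png

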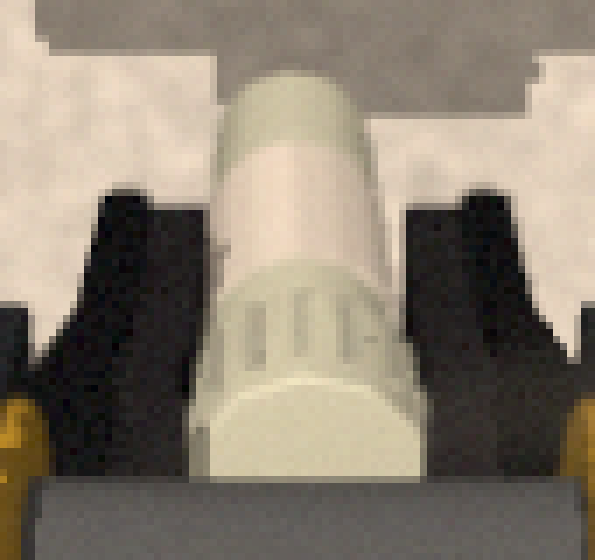

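Run:
```python
from h import *
c=pickle.load(open('pics/w5.pkl','rb'))
W=np.array(c['world_from_camera']);print(W[:3,3].round(4),W[:3,2].round(3))
def pr(P):
    q=np.linalg.inv(W)@np.append(P,1);t=np.arctan2(np.hypot(q[0],q[1]),q[2]);n=np.hypot(q[0],q[1]);return c['cx']+c['fx']*t*q[0]/n,c['cy']+c['fy']*t*q[1]/n
z=.1915
print('rim',plane(c,253.5,248.5,z+.0315,True)+[0,.0095,0])
for x,y in [(.497,.291),(.497,.293),(.497,.295)]:
    print(y,'rim',pr([x,y-.0095,z+.0315]),'foot bot',pr([x,y-.0045,z-.0435]),'foot8',pr([x,y-.008,z-.0355]))
for zz in [-.0435,-.0355]: print(plane(c,251.9,204.8,z+zz,True).round(4))
```

```text
[0.4956 0.2121 0.3546] [-0.001  0.295 -0.955]
rim [0.49531539 0.29324827 0.223     ]
0.291 rim (np.float64(250.10891520912182), np.float64(244.55972833699343)) foot bot (np.float64(250.961556411394), np.float64(203.04687753315747)) foot8 (np.float64(250.8795463440554), np.float64(202.22591793032856))
0.293 rim (np.float64(250.13258994545583), np.float64(248.0724495492636)) foot bot (np.float64(250.97267350950986), np.float64(205.58657230396426)) foot8 (np.float64(250.89134018985357), np.float64(204.87286779370353))
0.295 rim (np.float64(250.15627520782078), np.float64(251.54071066194524)) foot bot (np.float64(250.98382787412336), np.float64(208.11032318510865)) foot8 (np.float64(250.90317786378682), np.float64(207.50263014587222))
[0.4963 0.2879 0.148 ]
[0.4963 0.2849 0.156 ]
```

```bash
python3 -m crank '[{"delta_rot":[0,0,0],"linear":[0.03,-0.0005,0],"gripper":0},{"delta_rot":[0,0,0],"linear":[0.0262,0,0],"gripper":0},{"delta_rot":[0,0,0],"linear":[0,0,0.03],"gripper":0},{"delta_rot":[0,0,0],"linear":[0,0,0.022],"gripper":0},{"delta_rot":[0,0,0],"linear":[0,0,0],"gripper":0},{"delta_rot":[0,0,0],"linear":[0,0,0],"gripper":0},{"delta_rot":[0,0,0],"linear":[0,0,0],"gripper":0}]';python3 look.py wrist w6 195 165 120 90;python3 look.py side s6 180 120 80 60; python3 look.py top t6 140 210 100 75
```

```text
time_s: 7.68
tcp_pos: [0.4977, 0.2381, 0.1408]
ee_rot: [[0.0, -1.0, 0.002], [-1.0, -0.0, 0.001], [-0.001, -0.002, -1.0]]
wrist_force: [-0.2, -0.6, -0.4]
gripper_width: 0.192
7.72 [0.4976 0.2381 0.1406] F [0. 0. 0.] g 0.191 z [ 0.002  0.001 -1.   ] y [-1.    -0.    -0.002]
7.78 [0.4975 0.2381 0.1404] F [-0.1  0.3 -0.9] g 0.195 z [ 0.001  0.001 -1.   ] y [-1.    -0.    -0.001]
7.83 [0.4974 0.2381 0.1403] F [ 0.8 -0.6  0.3] g 0.195 z [ 0.001  0.001 -1.   ] y [-1.    -0.    -0.001]
```

View pics/w6.png

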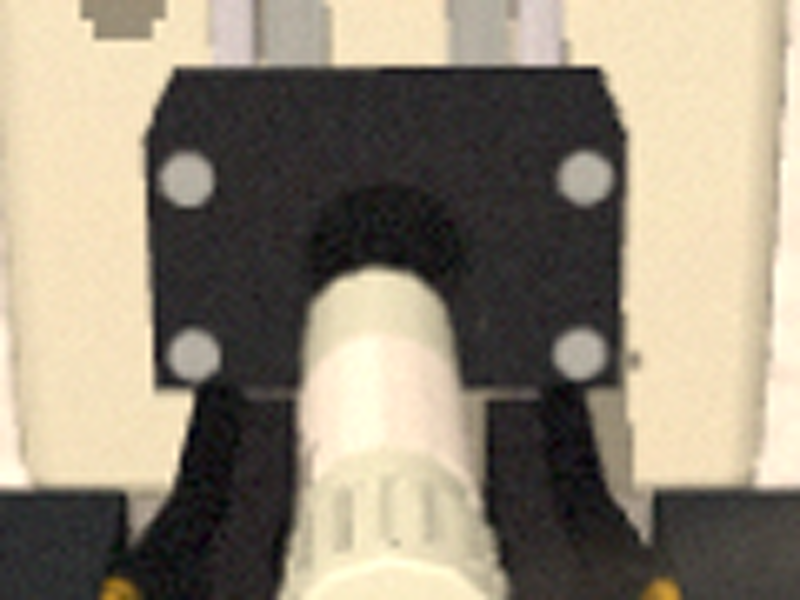

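View pics/s6.png

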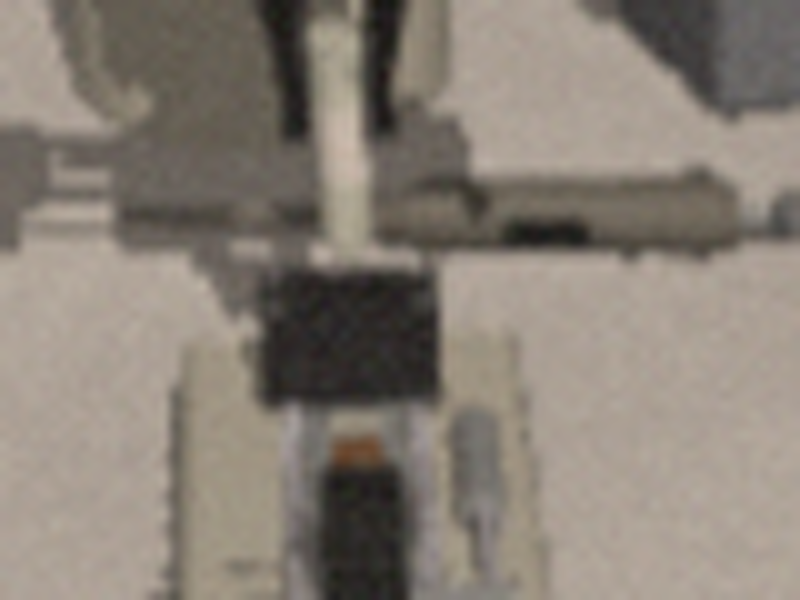

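View pics/t6.png

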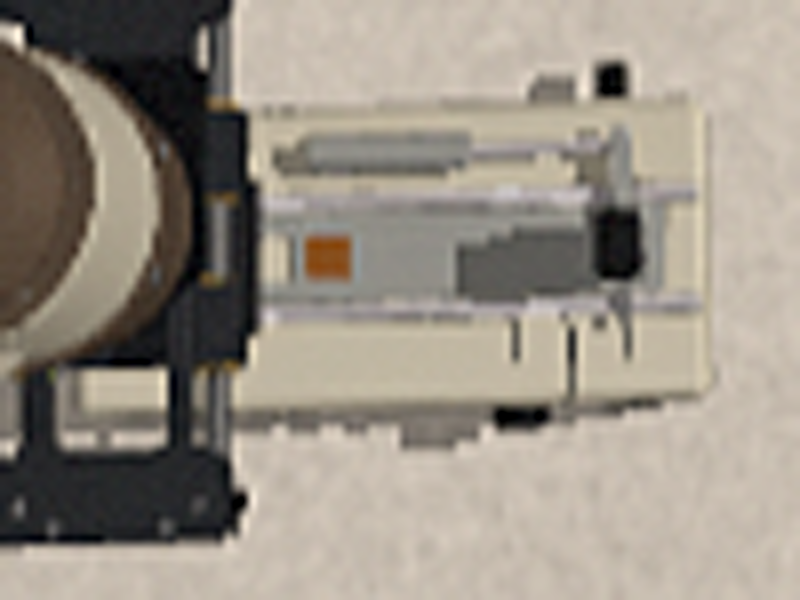

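The wrist crop shows the block screws at (187,180), (585,180), (193,355) and (580,353), the bore's far edge at (385,185), and the vial foot tip at (380,267). I compute the offsets now.

Run:
```python
from h import *
c=pickle.load(open('pics/w6.pkl','rb'));k=120/800
W=np.array(c['world_from_camera']);Wi=np.linalg.inv(W)
f=lambda p:(195+p[0]*k-.5,165+p[1]*k-.5)
P=[plane(c,*f(p),.0855,True) for p in [(187,180),(585,180),(193,355),(580,353)]]
print(np.round(P,4).tolist(),'ctr',np.mean(P,0).round(4))
print('bore far edge+9.25',plane(c,*f((385,185)),.085,True)+[0,.00925,0],'bore mid u',plane(c,*f((386,240)),.085,True).round(4))
def pr(Q):
    q=Wi@np.append(Q,1);n=np.hypot(q[0],q[1]);t=np.arctan2(n,q[2]);u,v=c['cx']+c['fx']*t*q[0]/n,c['cy']+c['fy']*t*q[1]/n
    return round((u+.5-195)/k),round((v+.5-165)/k)
for y in [.236,.237,.238,.239]:
    print(y,pr([.497,y-.0045,.1403-.0435]),pr([.497,y-.008,.1403-.0355]),'rim',pr([.497,y-.0095,.1403+.0315]))
```

```text
[[0.5204, 0.227, 0.0855], [0.4742, 0.2269, 0.0855], [0.5205, 0.249, 0.0855], [0.4741, 0.2487, 0.0855]] ctr [0.4973 0.2379 0.0855]
bore far edge+9.25 [0.49742627 0.23696535 0.085     ] bore mid u [0.4973 0.2345 0.085 ]
0.236 (388, 250) (388, 244) rim (386, 524)
0.237 (388, 258) (388, 253) rim (386, 536)
0.238 (388, 267) (388, 262) rim (386, 548)
0.239 (388, 275) (388, 271) rim (386, 559)
```

```bash
python3 -m crank '[{"delta_rot":[0,0,0],"linear":[0.0005,0.0004,0.008],"gripper":0},{"delta_rot":[0,0,0],"linear":[0,0,0.008],"gripper":0},{"delta_rot":[0,0,0],"linear":[0,0,0.008],"gripper":0},{"delta_rot":[0,0,0],"linear":[0,0,0.006],"gripper":0},{"delta_rot":[0,0,0],"linear":[0,0,0],"gripper":0},{"delta_rot":[0,0,0],"linear":[0,0,0],"gripper":0}]';python3 look.py wrist w7 195 165 120 90;python3 look.py side s7 180 120 80 60
```

```text
time_s: 8.57
tcp_pos: [0.4968, 0.2374, 0.1097]
ee_rot: [[0.0, -1.0, 0.0], [-1.0, -0.0, 0.0], [-0.0, -0.0, -1.0]]
wrist_force: [0.2, -0.5, -0.2]
gripper_width: 0.19
8.62 [0.4969 0.2374 0.1098] F [-0.  -0.3 -0.4] g 0.195 z [ 0.  0. -1.] y [-1. -0. -0.]
8.68 [0.4969 0.2374 0.1098] F [-0.3 -0.1  0.4] g 0.193 z [ 0.  0. -1.] y [-1. -0. -0.]
```

View pics/w7.png

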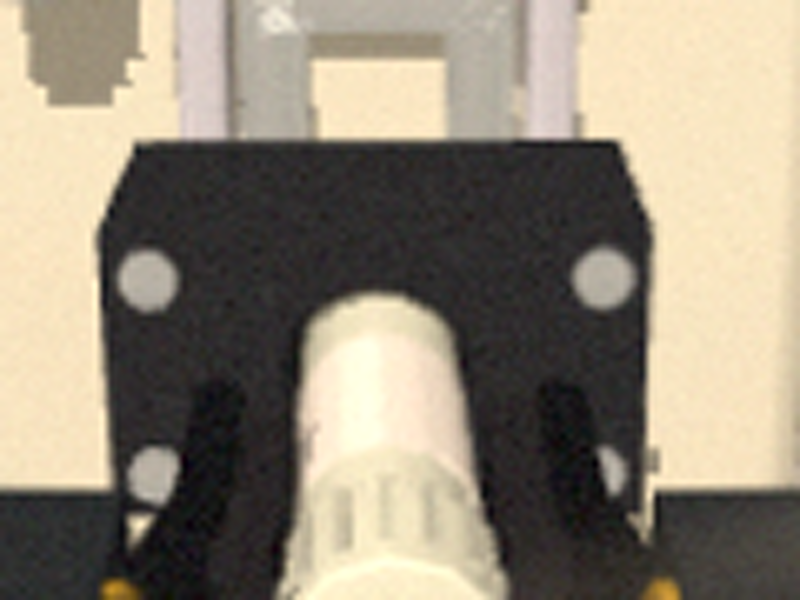

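View pics/s7.png

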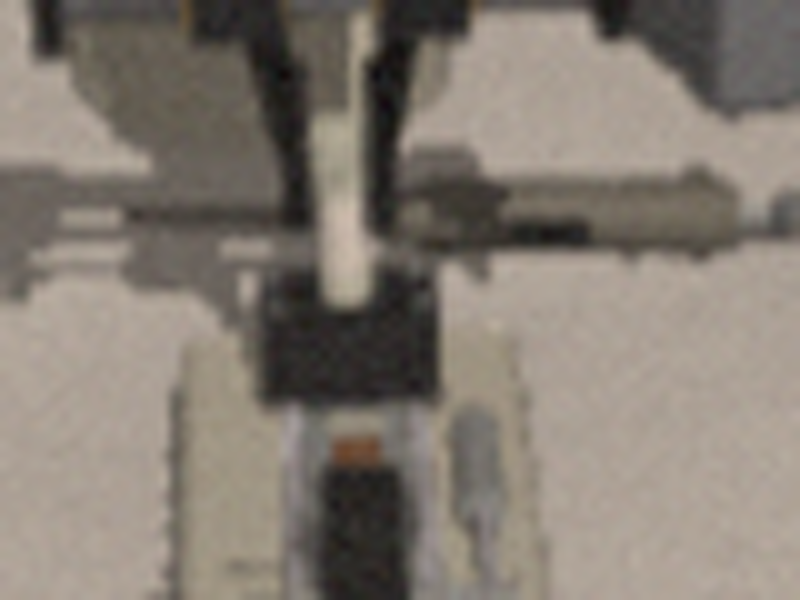

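```bash
python3 -m crank '[{"delta_rot":[0,0,0],"linear":[0,0,0.003],"gripper":0},{"delta_rot":[0,0,0],"linear":[0,0,0.003],"gripper":0},{"delta_rot":[0,0,0],"linear":[0,0,0.0015],"gripper":0},{"delta_rot":[0,0,0],"linear":[0,0,0],"gripper":0},{"delta_rot":[0,0,0],"linear":[0,0,0],"gripper":0}]';python3 look.py wrist w8 195 165 120 90
python3 - <<'E'
from h import *
c=pickle.load(open('pics/w8.pkl','rb'));k=120/800
W=np.array(c['world_from_camera']);Wi=np.linalg.inv(W)
def pr(Q):
    q=Wi@np.append(Q,1);n=np.hypot(q[0],q[1]);t=np.arctan2(n,q[2]);u,v=c['cx']+c['fx']*t*q[0]/n,c['cy']+c['fy']*t*q[1]/n
    return round((u+.5-195)/k),round((v+.5-165)/k)
x,y=.497,.2374
print('body at bore top',pr([x,y-.008,.085]),'bore front edge',pr([x,y-.00925,.085]))
E
```

```text
time_s: 9.3
tcp_pos: [0.4968, 0.2373, 0.1021]
ee_rot: [[0.0, -1.0, 0.0], [-1.0, -0.0, 0.0], [-0.0, -0.0, -1.0]]
wrist_force: [0.0, 0.4, -0.5]
gripper_width: 0.191
9.35 [0.4968 0.2373 0.1021] F [ 0.4 -0.1 -1. ] g 0.194 z [ 0.  0. -1.] y [-1. -0. -0.]
body at bore top (377, 330) bore front edge (377, 318)
```

View pics/w8.png

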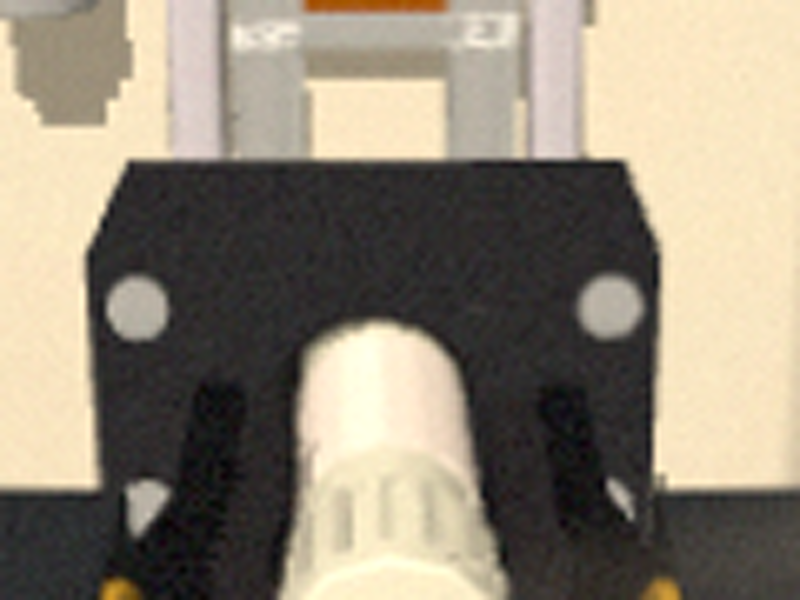

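The bore edge at (380,320) meets the vial body as the projection predicts, so the vial is in the bore, about 0.6 mm above the floor. I ease it down 1 mm and release it.

```bash
python3 -m crank '[{"delta_rot":[0,0,0],"linear":[0,0,0.001],"gripper":0},{"delta_rot":[0,0,0],"linear":[0,0,0],"gripper":0}]';  python3 -m crank '[{"delta_rot":[0,0,0],"linear":[0,0,0],"gripper":60},{"delta_rot":[0,0,0],"linear":[0,0,0],"gripper":60},{"delta_rot":[0,0,0],"linear":[0,0,0],"gripper":60},{"delta_rot":[0,0,0],"linear":[0,0,0],"gripper":60},{"delta_rot":[0,0,0],"linear":[0,0,0],"gripper":60},{"delta_rot":[0,0,0],"linear":[0,0,-0.03],"gripper":60},{"delta_rot":[0,0,0],"linear":[0,0,-0.04],"gripper":60},{"delta_rot":[0,0,0],"linear":[0,0,-0.04],"gripper":60},{"delta_rot":[0,0,0],"linear":[0,0,0],"gripper":60}]'
python3 look.py wrist w9 190 130 160 120;python3 look.py side s9 180 120 80 60
```

```text
time_s: 9.6
tcp_pos: [0.497, 0.2374, 0.1014]
ee_rot: [[0.0, -1.0, 0.001], [-1.0, -0.0, 0.0], [-0.0, -0.001, -1.0]]
wrist_force: [-0.3, -0.4, 3.2]
gripper_width: 0.193
time_s: 10.72
tcp_pos: [0.4984, 0.2385, 0.2149]
ee_rot: [[0.001, -1.0, 0.007], [-1.0, -0.001, 0.005], [-0.005, -0.007, -1.0]]
wrist_force: [1.1, -0.2, 0.3]
gripper_width: 0.598
10.78 [0.4971 0.2377 0.2124] F [-0.2  0.1 -1.3] g 0.604 z [ 0.002  0.002 -1.   ] y [-1.    -0.    -0.002]
10.82 [0.4963 0.2372 0.2109] F [ 0.3 -0.2 -0.5] g 0.598 z [-0.     0.001 -1.   ] y [-1.  0.  0.]
```

View pics/w9.png

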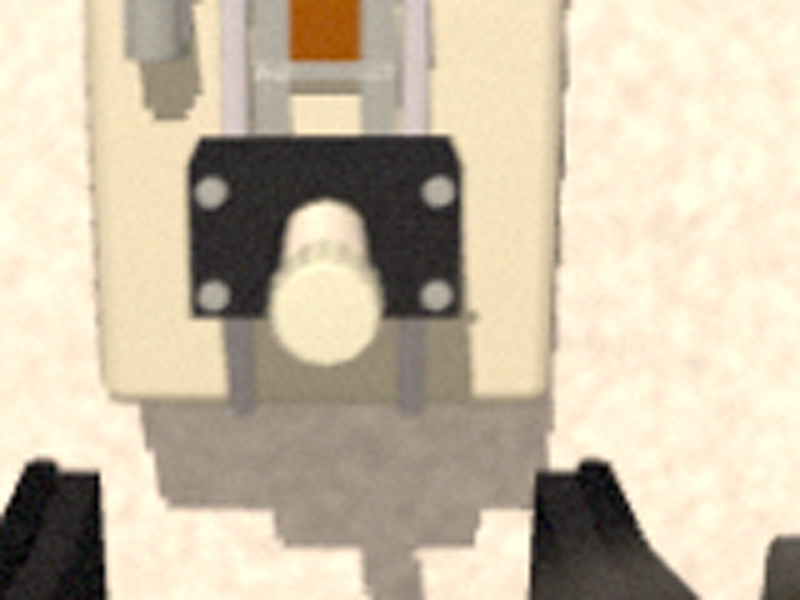

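View pics/s9.png

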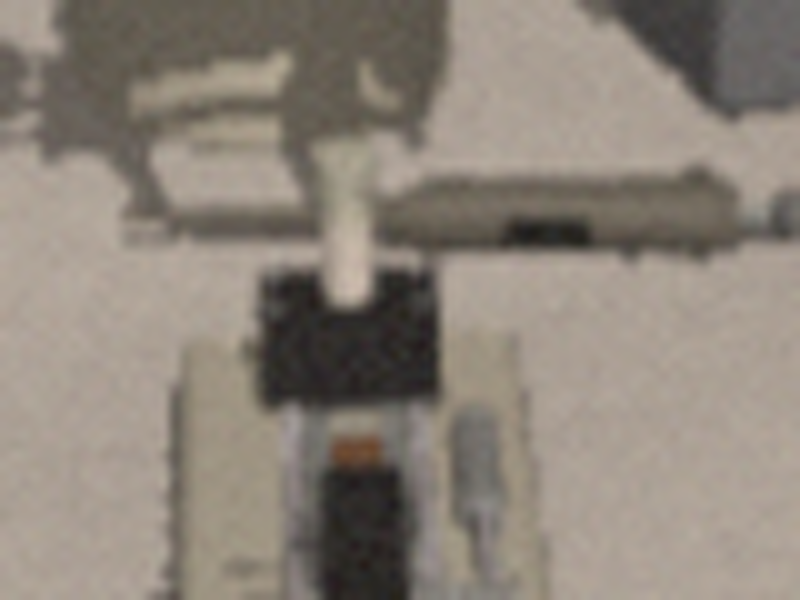

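The vial stands upright in the well and is let go; the wrist force showed floor contact at z = 0.1014. I back off towards the tab, close the fingers and turn the tool half round, so the wrist camera watches the tab and index lines from the +y side.

```bash
python3 -m crank '[{"delta_rot":[0,0,0],"linear":[0.0475,0,0],"gripper":60},{"delta_rot":[0,0,0],"linear":[0.0475,0,0],"gripper":60},{"delta_rot":[0,0,0],"linear":[0.0475,0,0],"gripper":30},{"delta_rot":[0,0,0],"linear":[0.0475,0,0],"gripper":0},{"delta_rot":[0,0,0.185],"linear":[0,0,0],"gripper":0},{"delta_rot":[0,0,0.185],"linear":[0,0,0],"gripper":0},{"delta_rot":[0,0,0.185],"linear":[0,0,0],"gripper":0},{"delta_rot":[0,0,0.185],"linear":[0,0,0],"gripper":0},{"delta_rot":[0,0,0.185],"linear":[0,0,0],"gripper":0},{"delta_rot":[0,0,0.185],"linear":[0,0,0],"gripper":0}]'
python3 -m crank '[{"delta_rot":[0,0,0.185],"linear":[0,0,0],"gripper":0},{"delta_rot":[0,0,0.185],"linear":[0,0,0],"gripper":0},{"delta_rot":[0,0,0.185],"linear":[0,0,0],"gripper":0},{"delta_rot":[0,0,0.185],"linear":[0,0,0],"gripper":0},{"delta_rot":[0,0,0.185],"linear":[0,0,0],"gripper":0},{"delta_rot":[0,0,0.185],"linear":[0,0,0],"gripper":0},{"delta_rot":[0,0,0.185],"linear":[0,0,0],"gripper":0},{"delta_rot":[0,0,0.185],"linear":[0,0,0],"gripper":0},{"delta_rot":[0,0,0.185],"linear":[0,0,0],"gripper":0},{"delta_rot":[0,0,0.185],"linear":[0,0,0],"gripper":0}]'
python3 -m crank '[{"delta_rot":[0,0,0.182],"linear":[0,0,0],"gripper":0},{"delta_rot":[0,0,0],"linear":[0,0,0],"gripper":0},{"delta_rot":[0,0,0],"linear":[0,0,0],"gripper":0}]'
python3 look.py wrist w10
```

```text
time_s: 12.08
tcp_pos: [0.4958, 0.047, 0.2093]
ee_rot: [[-0.898, -0.439, -0.004], [-0.439, 0.898, -0.001], [0.004, 0.001, -1.0]]
wrist_force: [0.0, 0.4, -0.1]
gripper_width: 0.007
time_s: 13.32
tcp_pos: [0.5107, -0.0046, 0.2042]
ee_rot: [[-0.254, 0.967, -0.023], [0.963, 0.255, 0.081], [0.085, -0.002, -0.996]]
wrist_force: [1.3, 0.6, -1.6]
gripper_width: 0.007
time_s: 13.7
tcp_pos: [0.5142, -0.0404, 0.1973]
ee_rot: [[-0.126, 0.992, -0.026], [0.983, 0.129, 0.133], [0.135, -0.009, -0.991]]
wrist_force: [0.6, 0.6, 0.7]
gripper_width: 0.005
13.75 [ 0.5143 -0.0398  0.1976] F [0.6 0.7 0.3] g 0.009 z [-0.025  0.133 -0.991] y [ 0.991  0.13  -0.008]
```

View pics/w10.png

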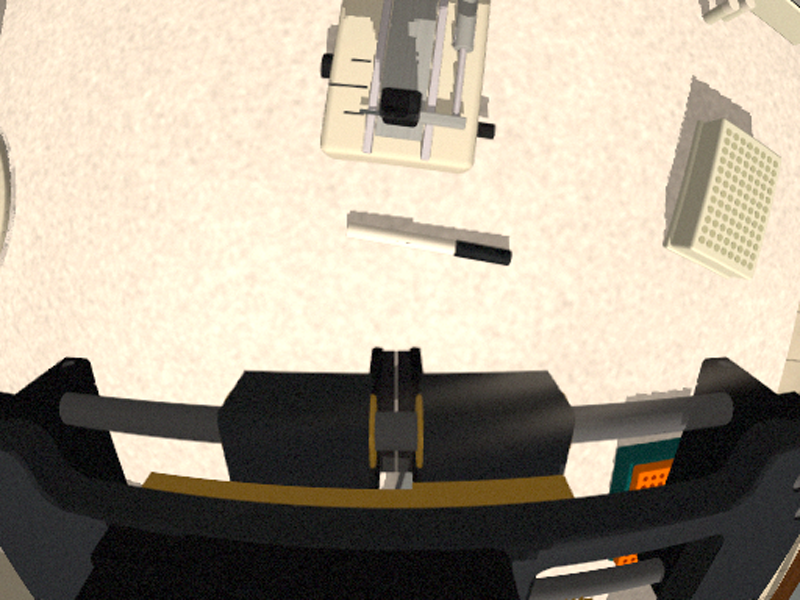

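The arm drifted and tilted during the turn, which may be a joint limit. I check the joints.

Run:
```python
from station import r
import numpy as np
s=r.sense();print(np.round(s['joints'],1),s['tcp_pos'],s['ee_rot'].round(4).tolist())
```

```text
[   8.6   13.9  -12.2   -8.6  -64.4 -177.4] [ 0.51432855 -0.03982846  0.19764165] [[-0.1276, 0.9915, -0.0254], [0.9825, 0.1299, 0.1333], [0.1354, -0.0079, -0.9908]]
```

Joint 6 hit its limit at -177.4° on the positive turn. The same orientation is reachable the other way (j6 about +170°), so I unwind, watching the pose.

```bash
python3 -m crank '[{"delta_rot":[0,0,-0.185],"linear":[0,0,0],"gripper":0},{"delta_rot":[0,0,-0.185],"linear":[0,0,0],"gripper":0},{"delta_rot":[0,0,-0.185],"linear":[0,0,0],"gripper":0}]'
python3 - <<'E'
from station import r
import numpy as np
s=r.sense();print(np.round(s['joints'],1),s['tcp_pos'],s['ee_rot'].round(4).tolist())
E
```

```text
time_s: 14.12
tcp_pos: [0.5146, -0.0389, 0.1984]
ee_rot: [[-0.637, 0.77, -0.024], [0.762, 0.634, 0.133], [0.118, 0.067, -0.991]]
wrist_force: [0.7, 0.7, 0.1]
gripper_width: 0.007
[   8.7   13.9  -12.2   -8.6  -64.4 -145.3] [ 0.51457319 -0.03885675  0.19838817] [[-0.6372, 0.7703, -0.0241], [0.7616, 0.6342, 0.1335], [0.1181, 0.0667, -0.9908]]
```

```bash
python3 -m crank '[{"delta_rot":[0.0668,-0.118,0],"linear":[0,0,0],"gripper":0},{"delta_rot":[0,0,-0.186],"linear":[0,0,0],"gripper":0},{"delta_rot":[0,0,-0.186],"linear":[0,0,0],"gripper":0},{"delta_rot":[0,0,-0.186],"linear":[0,0,0],"gripper":0},{"delta_rot":[0,0,-0.186],"linear":[0,0,0],"gripper":0},{"delta_rot":[0,0,-0.186],"linear":[0,0,0],"gripper":0},{"delta_rot":[0,0,-0.186],"linear":[0,0,0],"gripper":0},{"delta_rot":[0,0,-0.186],"linear":[0,0,0],"gripper":0},{"delta_rot":[0,0,-0.186],"linear":[0,0,0],"gripper":0},{"delta_rot":[0,0,-0.186],"linear":[0,0,0],"gripper":0}]'
python3 -m crank '[{"delta_rot":[0,0,-0.186],"linear":[0,0,0],"gripper":0},{"delta_rot":[0,0,-0.186],"linear":[0,0,0],"gripper":0},{"delta_rot":[0,0,-0.186],"linear":[0,0,0],"gripper":0},{"delta_rot":[0,0,-0.186],"linear":[0,0,0],"gripper":0},{"delta_rot":[0,0,-0.186],"linear":[0,0,0],"gripper":0},{"delta_rot":[0,0,-0.186],"linear":[0,0,0],"gripper":0},{"delta_rot":[0,0,-0.186],"linear":[0,0,0],"gripper":0},{"delta_rot":[0,0,-0.186],"linear":[0,0,0],"gripper":0},{"delta_rot":[0,0,-0.186],"linear":[0,0,0],"gripper":0},{"delta_rot":[0,0,-0.186],"linear":[0,0,0],"gripper":0}]'
python3 - <<'E'
from station import r
import numpy as np
s=r.sense();print(np.round(s['joints'],1),s['tcp_pos'],s['ee_rot'].round(4).tolist())
E
```

```text
time_s: 15.38
tcp_pos: [0.5146, -0.0389, 0.1984]
ee_rot: [[-0.699, -0.715, -0.001], [-0.715, 0.699, 0.0], [0.0, 0.001, -1.0]]
wrist_force: [-1.1, -0.6, 0.5]
gripper_width: 0.008
time_s: 16.62
tcp_pos: [0.5146, -0.0389, 0.1984]
ee_rot: [[0.884, -0.467, -0.001], [-0.467, -0.884, 0.0], [-0.001, 0.0, -1.0]]
wrist_force: [0.0, 0.4, -0.2]
gripper_width: 0.008
[ 13.7  12.6 -16.7  -0.  -60.7  48.5] [ 0.51457028 -0.03887293  0.19844127] [[0.8845, -0.4666, -0.0009], [-0.4666, -0.8845, 0.0003], [-0.0009, 0.0002, -1.0]]
```

```bash
python3 -m crank '[{"delta_rot":[0,0,-0.187],"linear":[0,0,0],"gripper":0},{"delta_rot":[0,0,-0.187],"linear":[0,0,0],"gripper":0},{"delta_rot":[0,0,-0.187],"linear":[0,0,0],"gripper":0},{"delta_rot":[0,0,-0.187],"linear":[0,0,0],"gripper":0},{"delta_rot":[0,0,-0.187],"linear":[0,0,0],"gripper":0},{"delta_rot":[0,0,-0.187],"linear":[0,0,0],"gripper":0},{"delta_rot":[0,0,-0.187],"linear":[0,0,0],"gripper":0},{"delta_rot":[0,0,-0.187],"linear":[0,0,0],"gripper":0},{"delta_rot":[0,0,-0.187],"linear":[0,0,0],"gripper":0},{"delta_rot":[0,0,-0.187],"linear":[0,0,0],"gripper":0}]'
python3 -m crank '[{"delta_rot":[0,0,-0.187],"linear":[0,0,0],"gripper":0},{"delta_rot":[0,0,0],"linear":[0.03,-0.008,0],"gripper":0},{"delta_rot":[0,0,0],"linear":[0.03,-0.0095,0],"gripper":0},{"delta_rot":[0,0,0],"linear":[0.02,0,0],"gripper":0},{"delta_rot":[0,0,0],"linear":[0,0,0],"gripper":0}]'
python3 look.py wrist w11;  python3 - <<'E'
from station import r
import numpy as np
s=r.sense();print(np.round(s['joints'],1),s['tcp_pos'],s['ee_rot'].round(4).tolist())
E
```

```text
time_s: 17.88
tcp_pos: [0.5146, -0.0389, 0.1984]
ee_rot: [[0.185, 0.983, -0.001], [0.983, -0.185, 0.0], [0.0, -0.001, -1.0]]
wrist_force: [-0.2, 1.0, 1.2]
gripper_width: 0.007
time_s: 18.5
tcp_pos: [0.4977, 0.0419, 0.1986]
ee_rot: [[0.004, 1.0, -0.001], [1.0, -0.004, 0.0], [0.0, -0.001, -1.0]]
wrist_force: [-0.1, 0.3, -0.5]
gripper_width: 0.01
18.55 [0.4977 0.0411 0.1985] F [ 0.2 -0.6 -0.4] g 0.008 z [-0.001  0.    -1.   ] y [ 1.    -0.005 -0.001]
[ 23.4  11.  -18.9  -0.  -60.2 156.4] [0.49765142 0.04114955 0.19852027] [[0.0049, 1.0, -0.0009], [1.0, -0.0049, 0.0002], [0.0002, -0.0009, -1.0]]
```

View pics/w11.png

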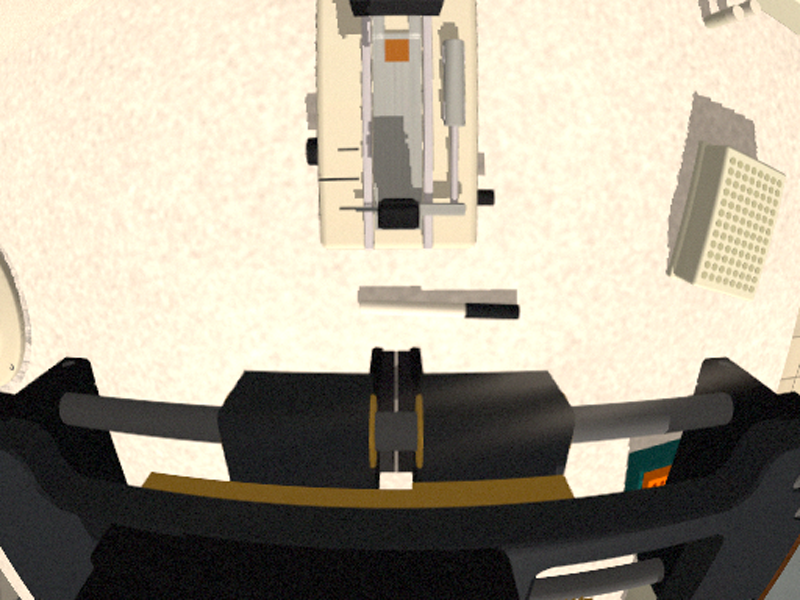

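The tab top is at (398,213), in line with the closed fingers at x = 397. The index lines are visible at (348,149), (338,179) and, at the pointer, (355,208). I descend behind the tab.

```bash
python3 -m crank '[{"delta_rot":[0,0,0],"linear":[0,0,0.04],"gripper":0},{"delta_rot":[0,0,0],"linear":[0.005,0,0.04],"gripper":0},{"delta_rot":[0,0,0],"linear":[0,0,0.035],"gripper":0},{"delta_rot":[0,0,0],"linear":[0,0,0.015],"gripper":0},{"delta_rot":[0,0,0],"linear":[0,0,0],"gripper":0},{"delta_rot":[0,0,0],"linear":[0,0,0],"gripper":0}]';python3 look.py wrist w12 180 90 160 120
```

```text
time_s: 19.3
tcp_pos: [0.4986, 0.045, 0.0692]
ee_rot: [[0.008, 1.0, 0.0], [1.0, -0.008, 0.001], [0.001, 0.0, -1.0]]
wrist_force: [-0.0, -0.4, 0.5]
gripper_width: 0.003
19.35 [0.4987 0.045  0.0695] F [-0.1 -0.   0.5] g 0.005 z [ 0.001  0.001 -1.   ] y [ 1.    -0.008  0.001]
```

View pics/w12.png

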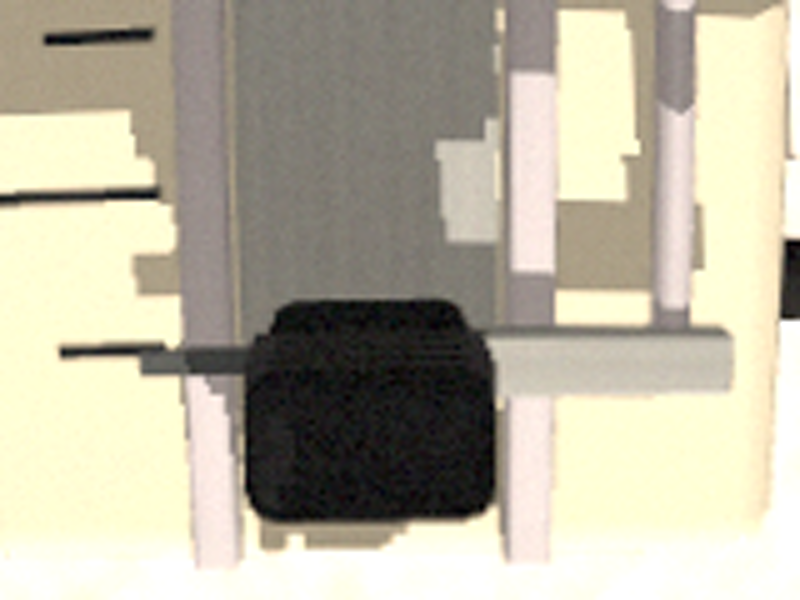

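```bash
python3 -m crank '[{"delta_rot":[0,0,0],"linear":[0.015,-0.001,0],"gripper":0},{"delta_rot":[0,0,0],"linear":[0.009,0,0],"gripper":0},{"delta_rot":[0,0,0],"linear":[0.006,0,0],"gripper":0},{"delta_rot":[0,0,0],"linear":[0.005,0,0],"gripper":0},{"delta_rot":[0,0,0],"linear":[0.005,0,0],"gripper":0},{"delta_rot":[0,0,0],"linear":[0,0,0],"gripper":0},{"delta_rot":[0,0,0],"linear":[0,0,0],"gripper":0}]';python3 look.py wrist w13 180 90 160 120
```

```text
time_s: 20.23
tcp_pos: [0.4974, 0.0842, 0.069]
ee_rot: [[0.008, 1.0, -0.001], [1.0, -0.008, -0.001], [-0.001, -0.001, -1.0]]
wrist_force: [0.9, -6.2, 3.3]
gripper_width: 0.003
20.27 [0.4974 0.0842 0.069 ] F [ 0.8 -6.5  4.1] g 0.007 z [-0.001 -0.001 -1.   ] y [ 1.    -0.008 -0.001]
```

View pics/w13.png

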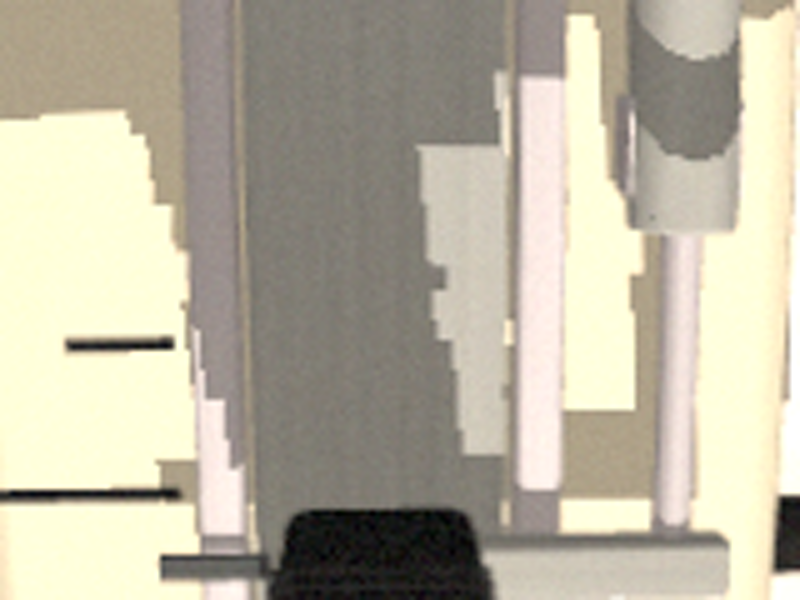

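The pointer at v=567 is about 8.5 to 9.5 mm short of the half line at v=494 (150 px per 20 mm). The 6.3 N force agrees with about 11 mm of travel. I push 9 mm more.

```bash
python3 -m crank '[{"delta_rot":[0,0,0],"linear":[0.004,0,0],"gripper":0},{"delta_rot":[0,0,0],"linear":[0.003,0,0],"gripper":0},{"delta_rot":[0,0,0],"linear":[0.002,0,0],"gripper":0},{"delta_rot":[0,0,0],"linear":[0,0,0],"gripper":0},{"delta_rot":[0,0,0],"linear":[0,0,0],"gripper":0},{"delta_rot":[0,0,0],"linear":[0,0,0],"gripper":0}]';python3 look.py wrist w14 180 110 160 120
```

```text
time_s: 21.02
tcp_pos: [0.4973, 0.0926, 0.069]
ee_rot: [[0.008, 1.0, -0.002], [1.0, -0.008, -0.002], [-0.002, -0.002, -1.0]]
wrist_force: [1.5, -7.5, 4.9]
gripper_width: 0.007
21.07 [0.4973 0.0926 0.069 ] F [ 1.7 -7.8  3.3] g 0.009 z [-0.002 -0.002 -1.   ] y [ 1.    -0.008 -0.002]
```

View pics/w14.png

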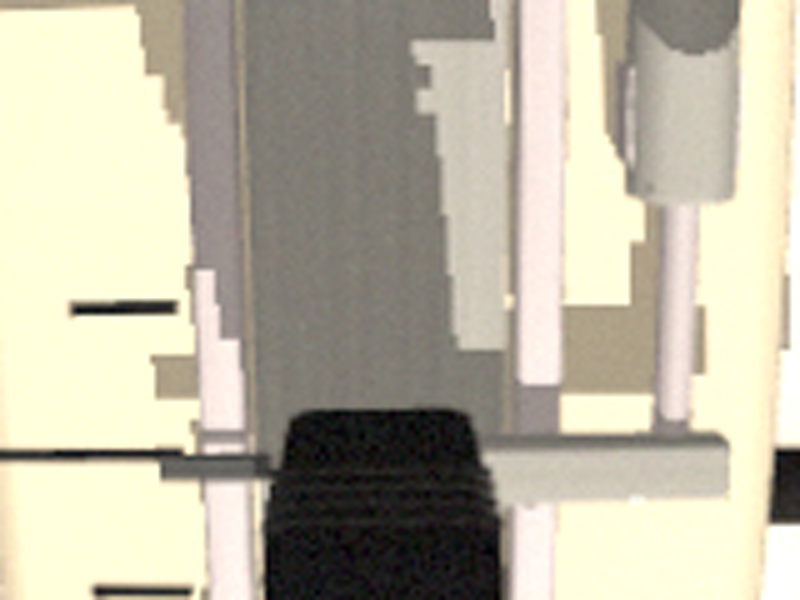

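```bash
python3 - <<'E'
from h import *
for n,o,L,P in [('w12',(180,90),(110,350),(180,362)),('w14',(180,110),(100,455),(220,467))]:
    c=pickle.load(open(f'pics/{n}.pkl','rb'));k=.2
    g=lambda p,z:plane(c,o[0]+p[0]*k-.5,o[1]+p[1]*k-.5,z,True)[1]
    print(n,'line',round(g(L,.046),4),[(z,round(g(P,z)-g(L,.046),4)) for z in (.046,.048,.05,.052,.054,.056,.058)])
E
python3 look.py top t14 140 210 100 75; python3 look.py side s14 170 110 100 75
```

```text
w12 line 0.09 [(0.046, np.float64(-0.0018)), (0.048, np.float64(-0.0013)), (0.05, np.float64(-0.0009)), (0.052, np.float64(-0.0005)), (0.054, np.float64(-0.0001)), (0.056, np.float64(0.0003)), (0.058, np.float64(0.0008))]
w14 line 0.1096 [(0.046, np.float64(-0.0018)), (0.048, np.float64(-0.001)), (0.05, np.float64(-0.0003)), (0.052, np.float64(0.0004)), (0.054, np.float64(0.0011)), (0.056, np.float64(0.0018)), (0.058, np.float64(0.0026))]
21.12 [0.4973 0.0926 0.069 ] F [ 2.  -7.1  3.9] g 0.007 z [-0.002 -0.002 -1.   ] y [ 1.    -0.008 -0.002]
21.18 [0.4973 0.0926 0.069 ] F [ 1.2 -7.3  4.2] g 0.008 z [-0.002 -0.002 -1.   ] y [ 1.    -0.008 -0.002]
```

View pics/t14.png

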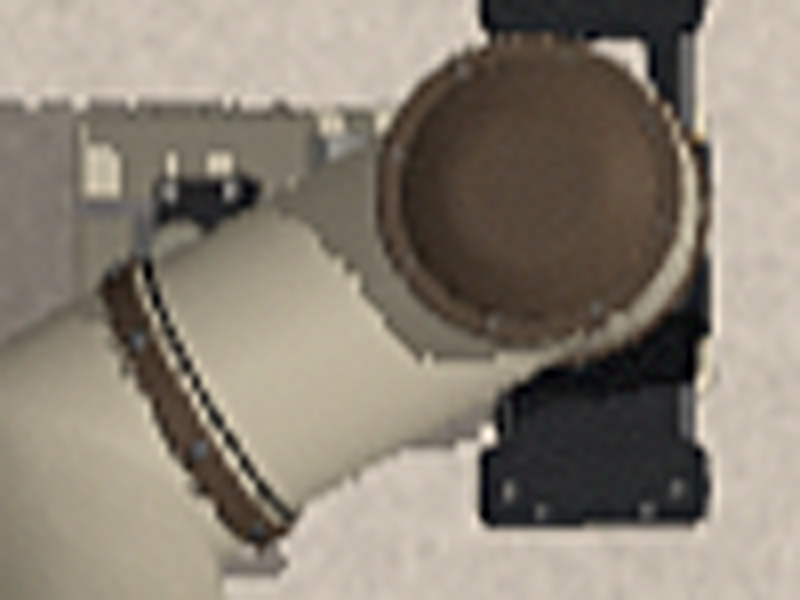

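View pics/s14.png

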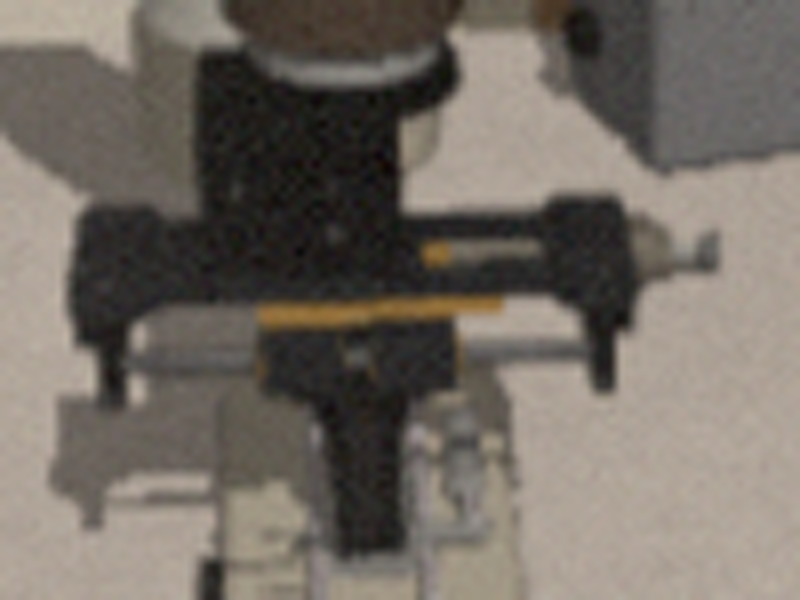

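The pointer stands at the half line within about 1 mm (parallax for a pointer 50–54 mm high gives -0.3 to +1.1 mm). Last, I check the vial in the same wrist frame and that the hold is stable.

```bash
python3 -m crank '[{"delta_rot":[0,0,0],"linear":[0,0,0],"gripper":0},{"delta_rot":[0,0,0],"linear":[0,0,0],"gripper":0},{"delta_rot":[0,0,0],"linear":[0,0,0],"gripper":0},{"delta_rot":[0,0,0],"linear":[0,0,0],"gripper":0}]'; python3 look.py wrist w15
```

```text
time_s: 21.68
tcp_pos: [0.4973, 0.0926, 0.069]
ee_rot: [[0.008, 1.0, -0.002], [1.0, -0.008, -0.002], [-0.002, -0.002, -1.0]]
wrist_force: [0.5, -7.4, 5.0]
gripper_width: 0.004
21.73 [0.4973 0.0925 0.069 ] F [ 1.4 -7.5  3.8] g 0.005 z [-0.002 -0.002 -1.   ] y [ 1.    -0.008 -0.002]
```

View pics/w15.png

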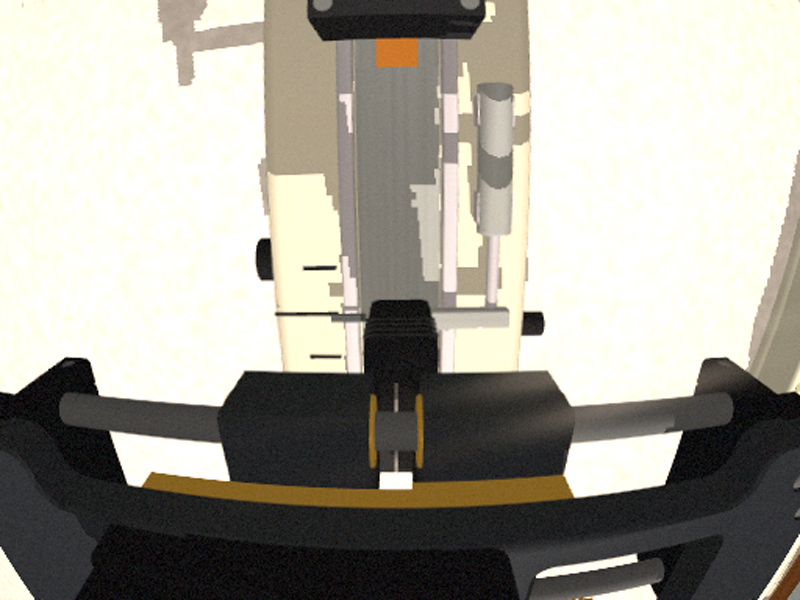

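The view is steady. The pointer at (345,316) is on the half line at (300,314), with the full line at 268 and the shut line at 356. The push holds at 7.5 N. Handing in.

```bash
python3 -c "
from station import workorder
print(workorder.finish_job())"
```

```text
the job is handed in; nothing more can be done
None
```

I put the tall vial in the well, let go of it with the shutter shut, then pushed the tab to half travel. I handed the job in at about 22 s of the 58 s allowed, with the closed fingers still holding the tab.

**Vial:** The foot met the well floor at the expected height (about 3 N upward on the wrist, TCP z 0.101 m). After release it stood upright in both the wrist and side views.

**Shutter:** The pointer sits on the half line to within about 1 mm, roughly 20 to 21 mm of travel. The push was steady at about 7.5 N, and the pose did not change over the last 0.5 s.

**Checks that failed or disagreed:**
- **Well position:** The top and wrist cameras differed by about 3.5 mm on the well's y. I used a closer wrist view to place the vial.
- **Half-turn:** My first half-turn of the tool hit the joint 6 range, and the tool drifted about 9 cm and tilted in free air. I unwound it and turned the other way; no contact force showed.
- **Final vial view:** In the last pose the arm hid most of the vial, so I could not re-check it fully after the shutter was opened. Nothing went near it after release.
- **Bystanders:** I did not measure the short vials and other bench items again at the end. The arm stayed clear of them throughout.

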